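# Lay the tea tray from the tin stack

### The job

Lay the tea tray: the clean white mug upright on the cork coaster, the lemon in the little blue dish, and the green tea tin upright in the small wooden box. The green tin is the middle one of the stack, so lift the red tin off and set it aside, and when the green one is out stack the red tin back squarely on the blue one. Leave the used spotted mug and the blue tin where they stand, and do not tip anything over.

Things in the scene. Friction and masses are not known exactly. Their poses are not given: they have to be found in the camera images.
- tray: Dark brown wooden tray, fixed, 137 x 327 mm, floor 6 mm thick, rim 18 mm high, wire handle 40 mm high at each short end. Origin: centre of its underside; y along its length. Coaster, dish and box stand in a row on it at y = -105, 0, +105 mm, in any order. The worktop is free at x = 0.34 to 0.54, y = -0.46 to 0.48 but for the listed things; cabinets overhang it at x > 0.57, z > 0.49.
- coaster: Round cork coaster, fixed on the tray, 92 mm across; its top is 4.5 mm above its underside, with a lip 4 mm wide and 8 mm high round the edge. Origin: centre of its underside (6 mm above the worktop). Place of the white mug.
- dish: Shallow blue ceramic dish, fixed on the tray, 96 mm across at the rim, 14 mm high, flat inner floor 4 mm up and about 65 mm across. Origin: centre of its underside (6 mm above the worktop). Place of the lemon.
- tin_box: Small pale open wooden box, fixed on the tray, 94 x 94 mm outside, 84 x 84 mm inside, walls 15 mm high, inner floor 5 mm up. Origin: centre of its underside (6 mm above the worktop). Place of the green tin.
- red_tin: Red round tin, 56 mm across (53 at the foot), 42 mm high plus a brass stacking rim (outer diameter 55 mm, 4 mm high) on its lid; about 0.11 kg. It starts on top of the green tin. Origin: centre of its underside, z up.
- green_tin: Green round tin, 64 mm across (61 at the foot), 48 mm high to the lid's face, on which a brass rim 4 mm high (inner diameter 59 mm) holds the red tin's foot; about 0.14 kg. It starts on the blue tin, under the red one. Origin: centre of its underside, z up.
- blue_tin: Blue round tin, 84 mm across, 40 mm high to the lid's face, on which a brass rim 4 mm high (inner diameter 72 mm) takes the foot of the green or the red tin; about 0.7 kg. It is the foot of the stack and stays. Origin: centre of its underside, z up.
- white_mug: Plain white mug, 92 mm high, about 0.22 kg; round body 82 mm across at the rim, 52 mm at the foot, wall about 5 mm, inner floor 8 mm up, handle at its -y side. Origin: on the underside, 16 mm from the body's axis: the axis is at y = +16 mm, the rim across from the handle at y = +55 mm, the handle's end at y = -56 mm. Pinch it by the wall, one finger inside: it then hangs 0.13 rad tilted.
- spotted_mug: Used mug, white with grey spots and tea in it, 82 mm across, 91 mm high, handle at its -y side (117 mm over all). Stays where it is. Origin: centre of its outline's underside.
- lemon: Yellow lemon, 83 mm long (its x axis), 58 mm wide and high, about 0.13 kg, lying. Origin: at the start the lowest point, under its centre; z up.
There are look-alikes about, which are no part of the job. Of the things that look like the lemon, the larger one is meant.

How it is judged:
By the outcome, as a careful person would: the job done as asked, in the order asked, and still so for the second after the job is handed in, with the robot touching nothing.
It also fails if it takes over 141 s, if anything falls off the work surface, if the arm or the gripper's body presses on something with over 40 N, if the wrist force passes 120 N, or if a joint passes its speed limit or range.

### The arm

A 6-joint arm with a two-finger parallel gripper is mounted at the origin on a cart in front of the work surface, level with it; the furniture and walls round the work are solid. World frame = base frame: x ahead of the robot, y to its left, z up, the work surface at z = 0. Lengths are in m, angles in degrees, forces in N, time in s.
With the tool pointing down it reaches from about 0.375 to 0.925 m from the base axis. Payload 5.7 kg.
Tool frame: the origin (TCP) lies midway between the tips of the shut fingers; the grasp point (between the pads) lies hold_point_z behind it (hold_point_z is the distance from the TCP to the grasp point, in m); z points along the fingers, x is the direction in which the jaws open and shut, and the axes are right-handed (so a half turn about z gives the same grasp; the last joint's range is limited). The gripper opens to 85 mm and grips with 20 to 120 N. Pads are 22 mm wide; open, the fingers measure 114 mm over their backs; the gripper's body (76 mm by 85 mm) begins 54 mm behind the grasp point. The pads swing forward as they close: fully open they stand 13 mm farther back than shut.
Start: joints at [68.978, 20.558, 86.54, -0, 72.909, -6.595], TCP at [0.149, 0.581, 0.231] pointing down, gripper open.
Joint ranges: [-170.27, 170.27], [-57.76, 135], [12.27, 136.19], [-55.21, 235.2], [11.17, 155.16], [-170.74, 170.74]. Speed limits (degrees/s): [136.94, 136.94, 180, 180, 180, 180].

### API

Orientations are given as a 3x3 rotation matrix whose columns are the frame's x, y, z axes.
In Python, from station import read_state, snapshot, job_done, hold_point_z gives the robot as it stands.
- The arm moves only by the tool step_arm, never from a script. Its argument "motion" is a list of rows, each a list of 3 entries, a list of its own where there are three numbers: the closure, from 0 (fully open) to 1 (shut), then the shift along the tool's x, y, z in mm, then the turn about the tool's z in rad. A call has 1 to 8 rows; each row shifts and turns the commanded pose from where the row before left it, along the tool's axes as they then stand; what a row does not reach is not made up. A row lasts 1/8 s, in which the tool goes at most 62.5 mm and 10.7 degrees, less where a joint would pass 70% of its speed; a pose out of reach is approached as far as the arm can. A call with a gripper value outside its range is refused whole. The fingers move at their own pace and stop on an object; the grip force is fixed at half the most. Time passes only in rows, so rows that do not move let the fingers close. It gives the time, the measured TCP pose, the force and the opening at its end, in the units of the state.
- read_state(): the state, without advancing time (a new reading comes with each control period).
- snapshot(name): name is "scene" or "top" or "wrist"; returns a dict with "pixels" (400x640x3 uint8, red, green, blue), "fx", "fy", "cx", "cy" (pixels), "k1" (the pictures are not rectified: a ray, as slopes to the right and down, at radius r is drawn at 1 + k1 r^2 times it, then the intrinsics apply), "extrinsics" (4x4, takes a point from world to camera coordinates). Camera axes: x right, y down, z forward; pixel columns grow to the right and rows downward; lengths in m; the calibration is good to about 2 mm. A picture is of the moment at which its call begins. There is no depth.
- job_done(): hands the job in, once; it reports no verdict.
The state is a dict: "time": time; "joint_pos": joint angles; "qvel": joint speeds; "joint_efforts": joint torques, N m; "tool_pos": TCP position; "tool_rot": TCP orientation; "wrist_force": force on the tool from outside, world axes, zero at the start; "wrist_torque": the same for the moment, N m; "gripper_width": opening from 0.0 (shut) to 1.0 (fully open).
Only numpy, scipy, OpenCV 4.12 (cv2) and the standard library are available. Lean on these libraries where they do the work, as an engineer would, in place of code of your own. Each camera call takes 0.05 s, during which the arm holds its last target.

## Working session

There is one attempt and no reset: what is moved stays moved. The work goes in short steps, Python scripts to look and compute and a tool call to move; the robot and the scene stay as the last step left them, time stands still between calls to the robot, and variables do not carry over. Pictures are saved under pics/ and viewed, and the job is handed in when it is done.

Besides the shell and the picture viewer there is one more tool, called as name(argument=value, ...), one argument or row to a line, values as JSON. step_arm: Moves the arm, as the interface text tells. Its arguments: {"type":"object","properties":{"motion":{"type":"array"}},"required":["motion"]}

```bash
mkdir -p pics; ls; python3 - <<'E'
from station import read_state, snapshot, hold_point_z
import cv2, numpy as np
print(hold_point_z); s=read_state(); print(s)
for n in ("scene","top","wrist"):
    d=snapshot(n); cv2.imwrite(f"pics/{n}0.png",d["pixels"][...,::-1])
    print(n,d["fx"],d["fy"],d["cx"],d["cy"],d["k1"]); print(np.round(d["extrinsics"],4).tolist())
E
```

```text
pics
0.0187
{'time': 0.0, 'joint_pos': array([ 6.89763727e+01,  2.05978811e+01,  8.65999448e+01,  7.98371756e-04,
        7.29088792e+01, -6.59408417e+00]), 'qvel': array([-0.00487924,  0.01553312,  0.00697046, -0.05266962,  0.06704706,
       -0.05884071]), 'joint_efforts': array([ 2.37469707e-03, -5.27615118e+01, -2.78627157e+01,  1.57480855e-05,
        1.31869898e-02, -2.78543388e-05]), 'tool_pos': array([0.14925979, 0.58042434, 0.2304478 ]), 'tool_rot': array([[ 2.49192629e-01,  9.68453701e-01, -6.80557199e-04],
       [ 9.68452176e-01, -2.49193455e-01, -1.73360378e-03],
       [-1.84850540e-03, -2.27085816e-04, -9.99998266e-01]]), 'wrist_force': array([-0.36331158,  0.29713435,  0.46273549]), 'wrist_torque': array([-0.01592154,  0.01143143,  0.01375705]), 'gripper_width': 1.0019069178238076}
scene 462.4046330832334 462.4046330832334 315.7452435161214 200.02743270607738 -0.05860975680282622
[[0.5791, -0.8151, -0.0142, -0.2569], [-0.5504, -0.3781, -0.7443, 0.2956], [0.6013, 0.4389, -0.6677, 1.3771], [0.0, 0.0, 0.0, 1.0]]
top 422.0334188384674 422.0334188384674 323.3888952185571 208.72335312545854 0.017504291000085936
[[-0.0146, -0.9998, -0.0138, 0.0084], [-0.997, 0.0156, -0.0761, 0.4564], [0.0763, 0.0126, -0.997, 1.2271], [0.0, 0.0, 0.0, 1.0]]
wrist 294.2370263169266 294.2370263169266 322.266273007196 201.12631043748513 0.005288150114094839
[[0.2487, 0.9686, -0.0023, -0.5999], [0.9151, -0.2342, 0.3283, -0.0435], [0.3175, -0.0837, -0.9446, 0.3809], [0.0, 0.0, 0.0, 1.0]]
```

View pics/scene0.png

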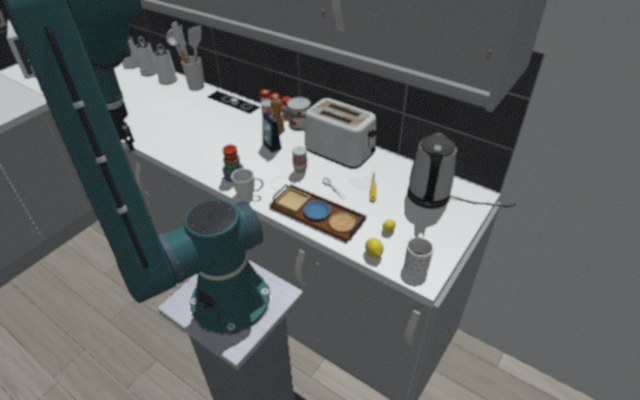

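View pics/top0.png

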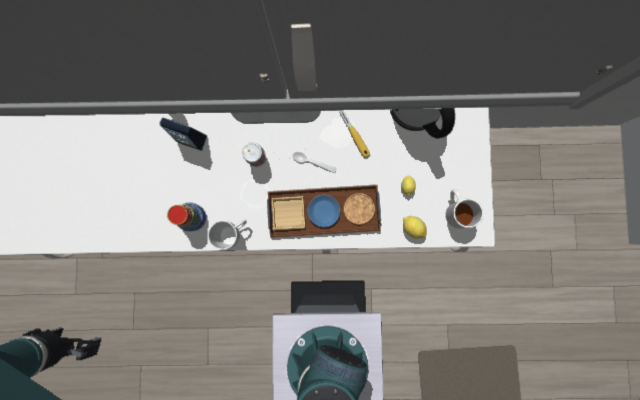

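View pics/wrist0.png

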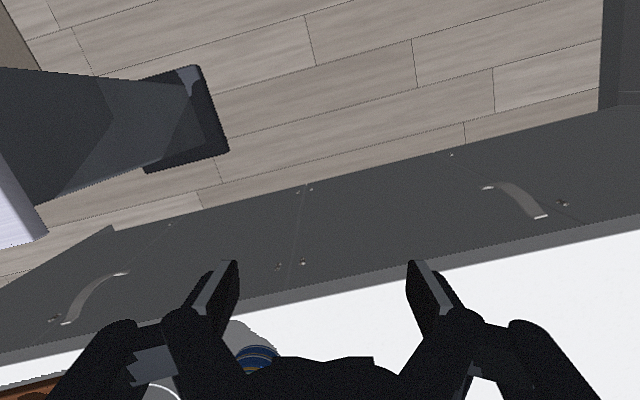

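The top view shows the stack at about (185,216), the white mug at (223,235) with its handle towards (243,225), and the tray with box (289,213), dish (323,211) and coaster (359,209). There are two yellow fruits, at (415,227) and (408,185), and the spotted mug with tea is at (466,213). I'll measure these next.

```bash
cat > h.py <<'E'
import cv2, numpy as np
from station import read_state, snapshot, hold_point_z
def ray(d,uv):
    p=np.array([(uv[0]-d["cx"])/d["fx"],(uv[1]-d["cy"])/d["fy"]]); q=p.copy()
    for _ in range(8): q=p/(1+d["k1"]*(q@q))
    E=d["extrinsics"]; R=E[:3,:3]; 
    return -R.T@E[:3,3], R.T@np.array([q[0],q[1],1.])
def onz(d,uv,z):
    o,r=ray(d,uv); return o+r*(z-o[2])/r[2]
def proj(d,P):
    P=np.asarray(P,float); E=d["extrinsics"]; c=E[:3,:3]@P+E[:3,3]; q=c[:2]/c[2]; q=q*(1+d["k1"]*(q@q))
    return np.array([q[0]*d["fx"]+d["cx"],q[1]*d["fy"]+d["cy"]])
def blobs(d,lo,hi,box=None,amin=30):
    hsv=cv2.cvtColor(d["pixels"],cv2.COLOR_RGB2HSV); m=cv2.inRange(hsv,np.array(lo),np.array(hi))
    if box is not None:
        k=np.zeros_like(m); k[box[1]:box[3],box[0]:box[2]]=1; m=m*k
    cs,_=cv2.findContours(m,cv2.RETR_EXTERNAL,cv2.CHAIN_APPROX_NONE)
    return m,sorted([c for c in cs if cv2.contourArea(c)>=amin],key=lambda c:-cv2.contourArea(c))
def crop(d,x0,y0,x1,y1,s,name):
    im=d["pixels"][y0:y1,x0:x1,::-1]; cv2.imwrite("pics/"+name,cv2.resize(im,None,fx=s,fy=s,interpolation=cv2.INTER_CUBIC))
E
python3 - <<'E'
from h import *
d=snapshot("top")
crop(d,150,170,280,260,6,"t1l.png"); crop(d,380,165,500,255,6,"t1r.png"); crop(d,260,175,390,245,6,"t1m.png")
for nm,lo,hi,z in (("yellow",(22,120,80),(34,255,255),.029),("red",(0,150,90),(6,255,255),.134),("bluedish",(100,120,50),(125,255,255),.02)):
    m,cs=blobs(d,lo,hi,(150,160,500,260))
    for c in cs:
        M=cv2.moments(c); u=(M["m10"]/M["m00"],M["m01"]/M["m00"]); r=cv2.minAreaRect(c); print(nm,np.round(u,1),np.round(r[0],1),np.round(r[1],1),r[2],cv2.contourArea(c),np.round(onz(d,u,z),4))
E
```

```text
yellow [414.3 227. ] [414.5 227. ] [20. 21.] 90.0 334.5 [ 0.3983 -0.2617  0.029 ]
yellow [408.1 185.2] [408. 185.] [12. 18.] 0.0 159.0 [ 0.5207 -0.2472  0.029 ]
red [176.7 214.4] [176.5 214.5] [17. 17.] 90.0 228.5 [0.4386 0.3929 0.134 ]
bluedish [324.2 207.8] [322.8 206.5] [16.2 17.7] 8.746161460876465 40.5 [ 0.459 -0.001  0.02 ]
```

View pics/t1l.png

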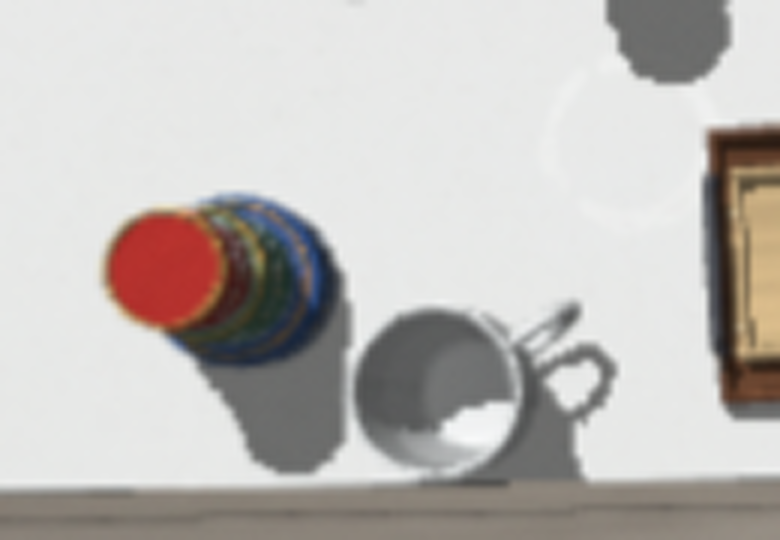

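View pics/t1r.png

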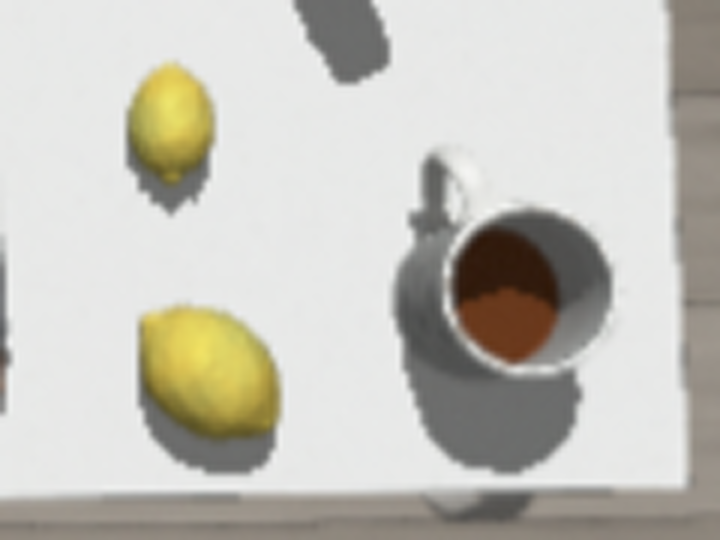

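View pics/t1m.png

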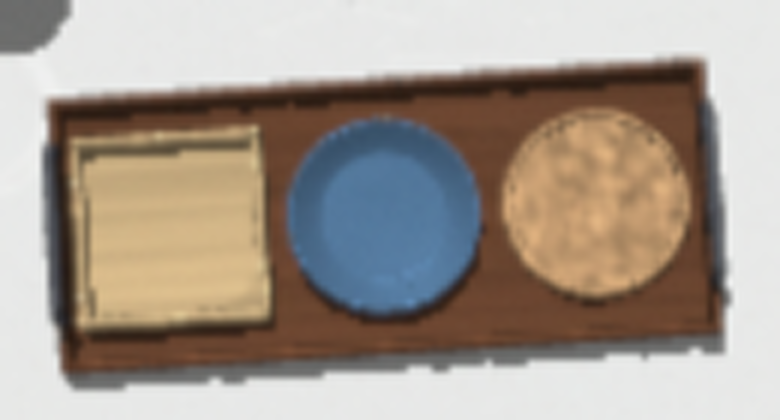

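Two things look like the lemon: the one at (415,227), about 25 px long, and the one at (408,185), about 19 px. The enlarged crop shows (415,227) is clearly larger, so that is the lemon meant. The plain mug at (223,235) is the clean white one, and the one with tea at (466,213) is the used mug and stays. Next I'll fit circles on the proper height planes.

```bash
cat >> h.py <<'E'
from scipy.optimize import least_squares
def circ(P,rob=0.0015):
    P=np.asarray(P)[:,:2]; c0=P.mean(0); r0=np.linalg.norm(P-c0,axis=1).mean()
    s=least_squares(lambda p:np.linalg.norm(P-p[:2],axis=1)-p[2],[*c0,r0],loss="soft_l1",f_scale=rob)
    return s.x, np.abs(s.fun).mean()
E
python3 - <<'E'
from h import *
d=snapshot("top")
print("cam",np.round(ray(d,(0,0))[0],3))
def cfit(nm,lo,hi,box,z):
    m,cs=blobs(d,lo,hi,box,20)
    if not cs: print(nm,"none"); return
    c=cv2.convexHull(cs[0])[:,0]; print(nm,len(cs),cv2.contourArea(cs[0]),np.round(circ([onz(d,u,z) for u in c])[0],4))
cfit("red",(0,150,90),(6,255,255),(165,200,190,230),.142)
cfit("dish",(95,80,60),(125,255,255),(305,190,342,232),.02)
cfit("coaster",(8,80,140),(20,255,255),(342,190,378,228),.014)
m,cs=blobs(d,(15,60,150),(25,130,255),(268,190,308,236),20)
r=cv2.minAreaRect(cs[0]);print("box",r); print([np.round(onz(d,p,.021),4).tolist() for p in cv2.boxPoints(r)],np.round(onz(d,r[0],.021),4))
# tray
hsv=cv2.cvtColor(d["pixels"],cv2.COLOR_RGB2HSV)
m=cv2.inRange(hsv,np.array((0,60,0)),np.array((255,255,255))); k=np.zeros_like(m);k[180:242,262:385]=1;m*=k
m=cv2.morphologyEx(m,cv2.MORPH_OPEN,np.ones((5,5)))
cs,_=cv2.findContours(m,cv2.RETR_EXTERNAL,cv2.CHAIN_APPROX_NONE);c=max(cs,key=cv2.contourArea);r=cv2.minAreaRect(c)
print("tray",r,[np.round(onz(d,p,.018),4).tolist() for p in cv2.boxPoints(r)],np.round(onz(d,r[0],.018),4))
# mug rim manual crop pts
pts=[(355,390),(375,335),(440,306),(500,335),(523,385),(510,440),(440,470),(375,445)]
P=[onz(d,(150+(x+.5)/6-.5,170+(y+.5)/6-.5),.092) for x,y in pts]; print("mug",circ(P))
print("handle",onz(d,(150+574/6,170+308/6),.075), onz(d,(150+524/6,170+345/6),.075))
# blue tin
pts=[(170,343),(200,362),(250,363),(310,330),(335,280),(315,225),(240,193),(290,205)]
print("blue mid",circ([onz(d,(150+(x+.5)/6-.5,170+(y+.5)/6-.5),.04) for x,y in pts]))
# lemon axis
m,cs=blobs(d,(20,90,60),(36,255,255),(395,205,440,245)); r=cv2.fitEllipse(cs[0]); print("lemon",r)
a=np.deg2rad(r[2]); 
for s in (-1,1):
  print(onz(d,(r[0][0]+s*10*np.sin(a),r[0][1]-s*10*np.cos(a)),.029))
print(onz(d,r[0],.029))
E
```

```text
cam [ 0.361 -0.014  1.258]
red 1 228.5 [0.4381 0.3899 0.0234]
dish 1 748.5 [0.4503 0.0013 0.0466]
coaster 1 704.5 [ 0.4568 -0.1031  0.0455]
box ((287.8346252441406, 212.35411071777344), (31.501035690307617, 31.56341552734375), 86.42366790771484)
[[0.4914, 0.1553, 0.021], [0.4958, 0.0622, 0.021], [0.403, 0.0575, 0.021], [0.3986, 0.15, 0.021]] [0.4471 0.1062 0.021 ]
tray ((323.5525207519531, 210.84046936035156), (45.53614807128906, 109.16200256347656), 86.42366790771484) [[0.5101, 0.1658, 0.018], [0.5251, -0.1567, 0.018], [0.3908, -0.1618, 0.018], [0.3756, 0.1581, 0.018]] [0.4501 0.0011 0.018 ]
mug (array([0.38365851, 0.27997106, 0.03857172]), np.float64(0.0007204603353878564))
handle [0.41990083 0.21981945 0.075     ] [0.40293195 0.24325979 0.075     ]
blue mid (array([0.43913079, 0.38959746, 0.04342223]), np.float64(0.001397583943352221))
lemon ((414.2959899902344, 226.8759765625), (18.016443252563477, 25.114416122436523), 130.93829345703125)
[ 0.41794712 -0.24030193  0.029     ]
[ 0.37931578 -0.28274124  0.029     ]
[ 0.39860039 -0.26155765  0.029     ]
```

```bash
cat > go.py <<'E'
import sys
from h import *
# usage: go.py x y z [jawdeg]: remaining shift in current tool axes (mm), turn (rad about tool z)
s=read_state(); R=s["tool_rot"]; p=s["tool_pos"]
t=np.array([float(v) for v in sys.argv[1:4]])
print("t",round(s["time"],2),"pos",np.round(p,4),"jaw",round(float(np.degrees(np.arctan2(R[1,0],R[0,0]))),1),"tilt",np.round(R[:2,2],4),"w",round(s["gripper_width"],3))
print("shift",np.round(R.T@(t-p)*1000,1))
if len(sys.argv)>4:
    a=np.deg2rad(float(sys.argv[4])-np.degrees(np.arctan2(R[1,0],R[0,0]))); a=(a+np.pi)%(2*np.pi)-np.pi
    print("turn",round(-a,3))
E
python3 go.py .364 .313 .2 121
```

```text
t 0.25 pos [0.1494 0.5808 0.2309] jaw 75.6 tilt [-0.0003 -0.0009] w 0.999
shift [-205.8  274.6   31. ]
turn -0.793
```

step_arm(
  motion=[
    [0.3,[-25.7,34.3,3],0],
    [0.3,[-25.7,34.3,3],0],
    [0.3,[-25.7,34.3,3],0],
    [0.3,[-25.7,34.3,3],0],
    [0.3,[-25.7,34.3,3],0],
    [0.3,[-25.7,34.3,3],0],
    [0.3,[-25.7,34.3,3],0],
    [0.3,[-25.7,34.3,3],0],
  ],
)

```text
time: 1.25
tool_pos: [0.3648, 0.3124, 0.2073]
tool_rot: [[0.249, 0.968, 0.0], [0.968, -0.249, 0.0], [0.0, 0.0, -1.0]]
wrist_force: [-0.7, -0.2, 0.1]
gripper_width: 0.702
```

step_arm(
  motion=[
    [0.3,[0,0,0],-0.16],
    [0.3,[0,0,0],-0.16],
    [0.3,[0,0,0],-0.16],
    [0.3,[0,0,0],-0.16],
    [0.3,[0,0,0],-0.153],
    [0.3,[0,0,0],0],
    [0.3,[0,0,0],0],
  ],
)

```text
time: 2.12
tool_pos: [0.364, 0.3136, 0.2073]
tool_rot: [[-0.513, 0.859, -0.0], [0.859, 0.513, -0.0], [-0.0, -0.0, -1.0]]
wrist_force: [-0.7, 0.1, 0.5]
gripper_width: 0.698
```

```bash
python3 go.py .364 .313 .2 121; python3 - <<'E'
from h import *
d=snapshot("wrist"); cv2.imwrite("pics/w1.png",d["pixels"][...,::-1])
d=snapshot("top"); crop(d,130,150,290,270,5,"t2.png")
E
```

```text
t 2.12 pos [0.364  0.3136 0.2073] jaw 120.8 tilt [-0.0001 -0.0001] w 0.698
shift [-0.5 -0.3  7.3]
turn -0.003
```

View pics/w1.png

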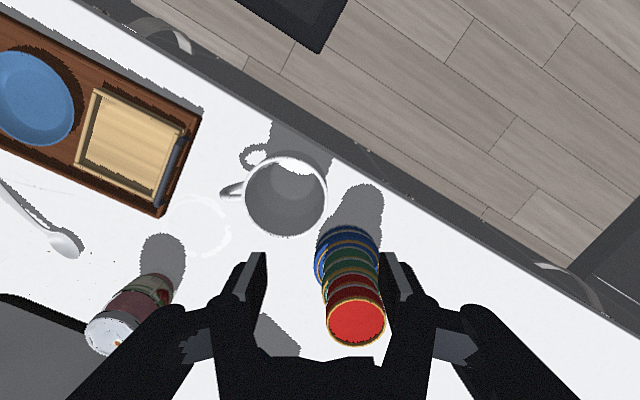

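```bash
python3 - <<'E'
from h import *
d=snapshot("wrist")
print("cam",ray(d,(320,200))[0])
for P in ((.3837,.280,.092),(.364,.3136,.2073),(.364,.3136,.07),(.438,.39,.134),(.439,.39,.04)): print(P,proj(d,P))
# mug rim
g=cv2.cvtColor(d["pixels"],cv2.COLOR_RGB2GRAY)
crop(d,210,120,400,360,3,"w1c.png")
E
```

```text
cam [0.29206608 0.27107089 0.34942115]
(0.3837, 0.28, 0.092) [279.61415823 194.79660669]
(0.364, 0.3136, 0.2073) [321.6032618  260.01376438]
(0.364, 0.3136, 0.07) [322.02441919 188.33326905]
(0.438, 0.39, 0.134) [352.54403752 318.43654162]
(0.439, 0.39, 0.04) [344.54636997 263.85805581]
```

View pics/w1c.png

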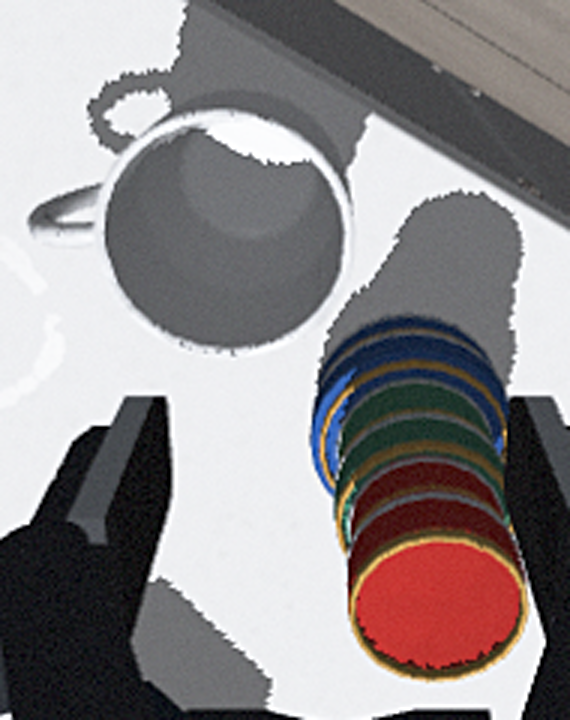

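```bash
python3 - <<'E'
from h import *
d=snapshot("wrist")
f=lambda x,y:(210+(x+.5)/3-.5,120+(y+.5)/3-.5)
print("mug",circ([onz(d,f(*p),.092) for p in [(100,232),(352,228),(228,354),(228,108),(325,315),(140,320),(320,140),(140,145)]]))
print("handle tip",onz(d,f(28,225),.07))
print("red",circ([onz(d,f(*p),.136) for p in [(350,605),(526,605),(437,680),(440,537),(500,560),(375,560),(498,660),(378,655)]]))
E
```

```text
mug (array([0.38419044, 0.28675494, 0.03960721]), np.float64(0.0008124500229338442))
handle tip [0.42253606 0.22889602 0.07      ]
red (array([0.43950982, 0.39424305, 0.0260382 ]), np.float64(0.0005560196043882608))
```

step_arm(
  motion=[
    [0.3,[2,1,25],-0.05],
    [0.3,[0,0,25],0],
    [0.3,[0,0,25],0],
    [0.3,[0,0,20],0],
    [0.3,[0,0,0],0],
  ],
)

```text
time: 2.95
tool_pos: [0.3627, 0.3151, 0.1111]
tool_rot: [[-0.557, 0.831, -0.003], [0.831, 0.557, -0.002], [0.0, -0.003, -1.0]]
wrist_force: [-0.5, 0.4, 0.2]
gripper_width: 0.703
```

```bash
python3 go.py .363 .316 .055 123.6; python3 - <<'E'
from h import *
d=snapshot("wrist"); cv2.imwrite("pics/w2.png",d["pixels"][...,::-1])
E
```

```text
t 2.95 pos [0.3627 0.3151 0.1111] jaw 123.8 tilt [-0.0029 -0.0019] w 0.703
shift [ 0.6  0.9 56.1]
turn 0.004
```

View pics/w2.png

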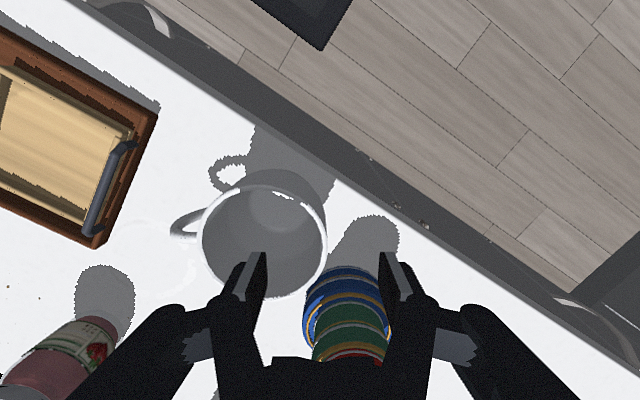

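step_arm(
  motion=[
    [0.3,[0,0,20],0],
    [0.3,[0,0,20],0],
    [0.3,[0,0,16],0],
    [0.3,[0,0,0],0],
    [1,[0,0,0],0],
    [1,[0,0,0],0],
    [1,[0,0,0],0],
    [1,[0,0,0],0],
  ],
)

```text
time: 4.0
tool_pos: [0.3655, 0.3157, 0.0581]
tool_rot: [[-0.559, 0.829, 0.004], [0.829, 0.559, -0.001], [-0.002, 0.003, -1.0]]
wrist_force: [-0.7, -5.9, 22.2]
gripper_width: 0.051
```

step_arm(
  motion=[
    [1,[0,0,0],0],
    [1,[0,0,0],0],
    [1,[0,0,-12],0],
    [1,[0,0,-16],0],
    [1,[0,0,-20],0],
    [1,[0,0,-20],0],
    [1,[0,0,-20],0],
    [1,[0,0,0],0],
  ],
)

```text
time: 5.0
tool_pos: [0.3645, 0.3164, 0.1454]
tool_rot: [[-0.557, 0.83, 0.002], [0.83, 0.557, 0.002], [0.0, 0.003, -1.0]]
wrist_force: [0.5, 0.3, -3.1]
gripper_width: 0.029
```

```bash
python3 go.py .4935 -.1038 .145 0; python3 - <<'E'
from h import *
d=snapshot("wrist"); cv2.imwrite("pics/w3.png",d["pixels"][...,::-1])
E
```

```text
t 5.0 pos [0.3645 0.3164 0.1454] jaw 123.9 tilt [0.0022 0.0017] w 0.029
shift [-420.8 -127.1   -0. ]
turn 2.162
```

View pics/w3.png

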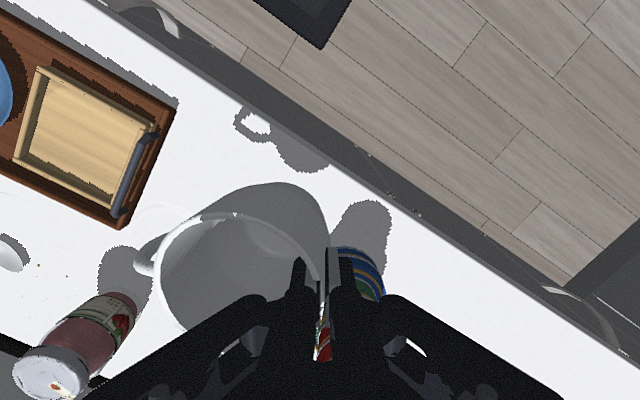

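```bash
python3 go.py .481 -.1038 .145 0
```

```text
t 5.05 pos [0.3639 0.316  0.1445] jaw 123.9 tilt [0.0007 0.0007] w 0.028
shift [-413.8 -136.7   -0.7]
turn 2.162
```

step_arm(
  motion=[
    [1,[-20,-7,0],0],
    [1,[-34,-12,0],0],
    [1,[-36,-12,0],0],
    [1,[-36,-12,0],0],
    [1,[-36,-12,0],0],
    [1,[-36,-12,0],0],
    [1,[-36,-12,0],0],
    [1,[-36,-12,0],0],
  ],
)

```text
time: 6.05
tool_pos: [0.438, 0.0398, 0.1432]
tool_rot: [[-0.557, 0.83, -0.002], [0.83, 0.557, 0.0], [0.001, -0.002, -1.0]]
wrist_force: [1.4, -0.3, -2.8]
gripper_width: 0.027
```

step_arm(
  motion=[
    [1,[-36,-12,0],0],
    [1,[-36,-12,0],0],
    [1,[-36,-12,0],0],
    [1,[-24,-6,0],0],
    [1,[-12,-3,0],0.1],
    [1,[0,0,0],0.15],
    [1,[0,0,0],0.15],
    [1,[0,0,0],0.15],
  ],
)

```text
time: 7.05
tool_pos: [0.4806, -0.1034, 0.1429]
tool_rot: [[-0.036, 0.999, -0.003], [0.999, 0.036, 0.001], [0.001, -0.003, -1.0]]
wrist_force: [0.3, 1.0, -3.2]
gripper_width: 0.028
```

step_arm(
  motion=[
    [1,[0,0,0],0.16],
    [1,[0,0,0],0.16],
    [1,[0,0,0],0.16],
    [1,[0,0,0],0.16],
    [1,[0,0,0],0.16],
    [1,[0,0,0],0.16],
    [1,[0,0,0],0.16],
    [1,[0,0,0],0.16],
  ],
)

```text
time: 8.05
tool_pos: [0.4807, -0.1033, 0.143]
tool_rot: [[0.947, 0.321, -0.002], [0.321, -0.947, 0.001], [-0.002, -0.002, -1.0]]
wrist_force: [0.1, 0.5, -3.0]
gripper_width: 0.031
```

step_arm(
  motion=[
    [1,[0,0,0],0.16],
    [1,[0,0,0],0.1],
    [1,[0,0,0],0.07],
    [1,[0,0,0],0],
    [1,[0,0,0],0],
  ],
)

```text
time: 8.68
tool_pos: [0.4812, -0.1036, 0.1437]
tool_rot: [[1.0, 0.003, -0.001], [0.003, -1.0, 0.0], [-0.001, -0.0, -1.0]]
wrist_force: [0.1, 0.1, -1.9]
gripper_width: 0.024
```

```bash
python3 go.py .481 -.1038 .1 0; python3 - <<'E'
from h import *
d=snapshot("wrist"); cv2.imwrite("pics/w4.png",d["pixels"][...,::-1])
d=snapshot("scene"); crop(d,250,130,450,290,4,"s4.png")
E
```

```text
t 8.68 pos [ 0.4812 -0.1036  0.1437] jaw 0.2 tilt [-0.0012  0.0004] w 0.024
shift [-0.2  0.2 43.7]
turn 0.003
```

View pics/w4.png

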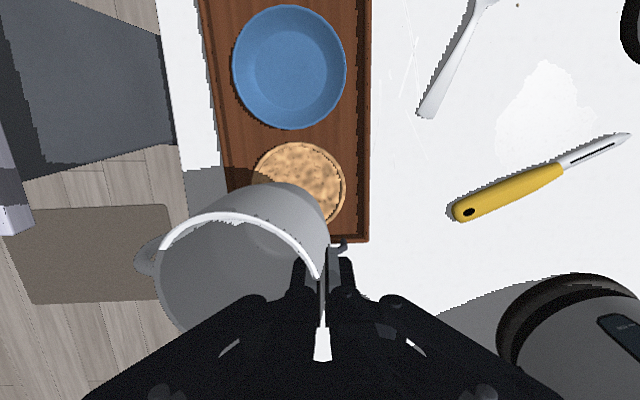

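View pics/s4.png

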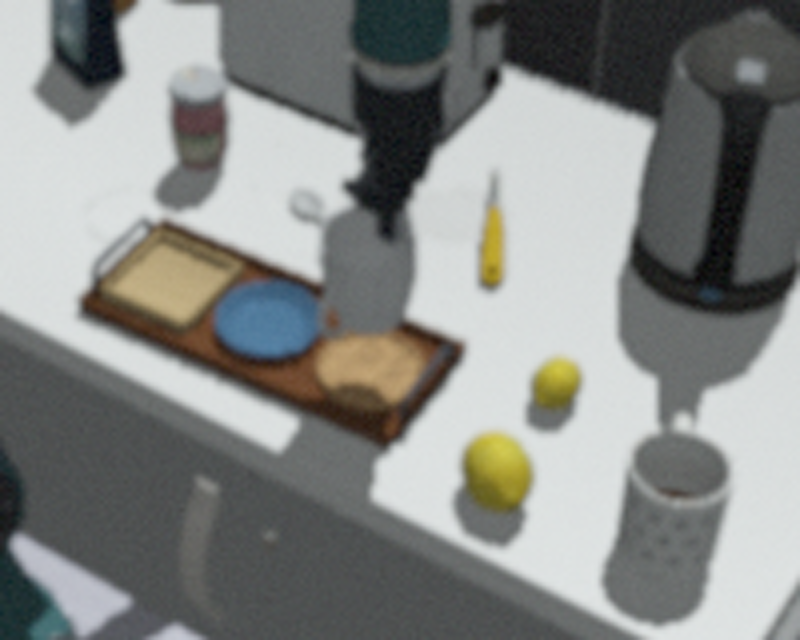

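```bash
python3 - <<'E'
from h import *
d=snapshot("wrist"); im=d["pixels"][...,::-1].copy()
pr=lambda P:tuple(int(v) for v in np.round(proj(d,P)))
a=np.linspace(0,2*np.pi,60)
for t in a: cv2.circle(im,pr((.455+.026*np.cos(t),-.1038+.026*np.sin(t),.083-.13*.026*-np.cos(t))),1,(0,0,255),-1)
for t in a: cv2.circle(im,pr((.455+.046*np.cos(t),-.1038+.046*np.sin(t),.014)),1,(0,255,0),-1)
cv2.imwrite("pics/w4b.png",cv2.resize(im[120:360,120:420],None,fx=2.5,fy=2.5))
m,cs=blobs(d,(8,80,130),(22,255,255),(240,130,350,235)); 
d=snapshot("top"); crop(d,300,160,420,250,6,"t4.png")
E
```

```text
(no output)
```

View pics/w4b.png

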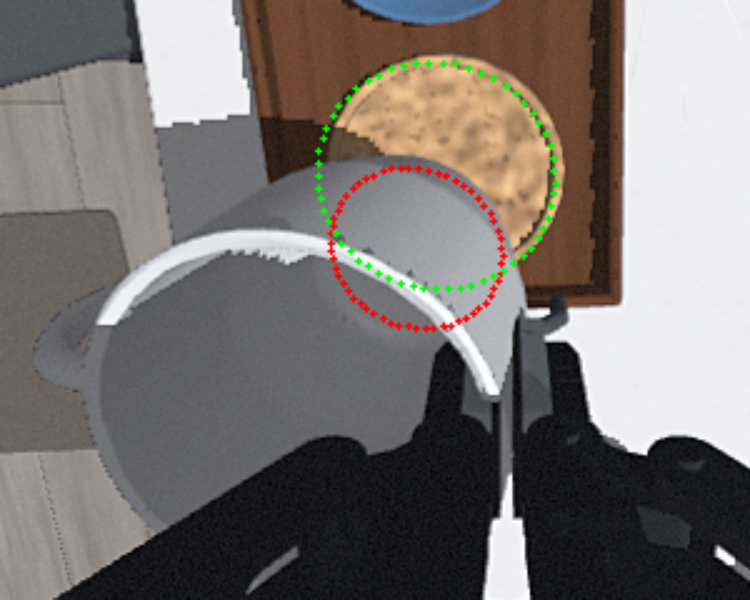

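step_arm(
  motion=[
    [1,[0,0,18],0],
    [1,[0,0,18],0],
    [1,[0,0,14],0],
    [1,[0,0,8],0],
    [1,[0,0,4],0],
    [1,[0,0,0],0],
  ],
)

```text
time: 9.62
tool_pos: [0.4818, -0.1038, 0.0823]
tool_rot: [[1.0, 0.002, 0.0], [0.002, -1.0, -0.0], [0.0, 0.0, -1.0]]
wrist_force: [-0.2, -0.6, -1.7]
gripper_width: 0.024
```

step_arm(
  motion=[
    [1,[0,0,3],0],
    [1,[0,0,2],0],
    [1,[0,0,0],0],
  ],
)

```text
time: 10.0
tool_pos: [0.4816, -0.1037, 0.0773]
tool_rot: [[1.0, 0.002, -0.0], [0.002, -1.0, -0.0], [-0.0, 0.0, -1.0]]
wrist_force: [0.8, 0.3, -2.3]
gripper_width: 0.024
```

step_arm(
  motion=[
    [1,[0,0,2],0],
    [1,[0,0,1],0],
    [1,[0,0,0],0],
  ],
)

```text
time: 10.38
tool_pos: [0.482, -0.1039, 0.0746]
tool_rot: [[1.0, 0.002, 0.001], [0.002, -1.0, -0.0], [0.001, 0.0, -1.0]]
wrist_force: [-0.0, 0.6, 1.4]
gripper_width: 0.023
```

step_arm(
  motion=[
    [1,[0,0,1.5],0],
    [1,[0,0,0],0],
  ],
)

```text
time: 10.62
tool_pos: [0.4828, -0.104, 0.074]
tool_rot: [[1.0, 0.002, 0.002], [0.002, -1.0, -0.001], [0.002, 0.001, -1.0]]
wrist_force: [0.2, -0.2, 10.5]
gripper_width: 0.027
```

Contact is at TCP z of about 0.074, as predicted. I'll check before releasing.

```bash
python3 - <<'E'
from h import *
d=snapshot("wrist"); im=d["pixels"][...,::-1].copy()
cv2.imwrite("pics/w5.png",cv2.resize(im[120:360,120:420],None,fx=2.5,fy=2.5))
E
```

```text
(no output)
```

View pics/w5.png

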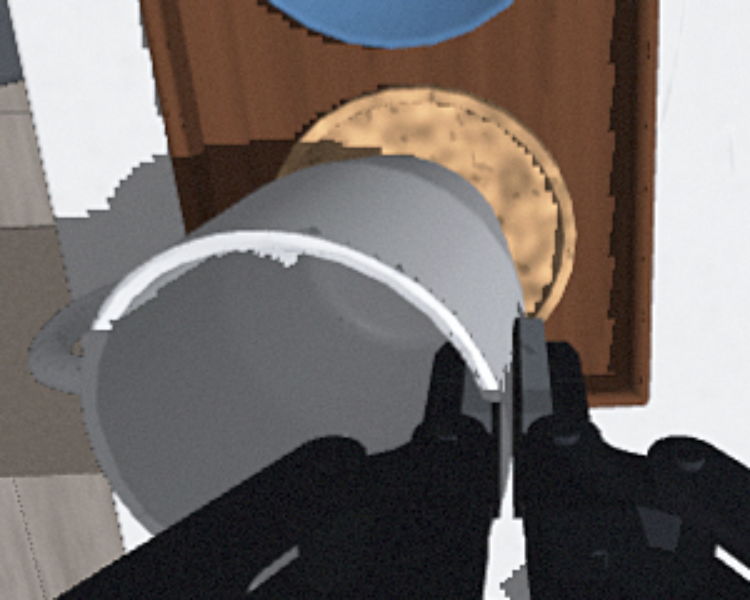

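step_arm(
  motion=[
    [0.85,[0,0,0],0],
    [0.75,[0,0,0],0],
    [0.65,[0,0,0],0],
    [0.6,[0,0,0],0],
    [0.6,[0,0,0],0],
    [0.6,[0,0,0],0],
  ],
)

```text
time: 11.42
tool_pos: [0.4816, -0.1037, 0.0728]
tool_rot: [[1.0, 0.002, -0.0], [0.002, -1.0, -0.0], [-0.0, 0.0, -1.0]]
wrist_force: [-0.1, -0.1, -0.3]
gripper_width: 0.401
```

```bash
python3 - <<'E'
from h import *
d=snapshot("wrist"); im=d["pixels"][...,::-1].copy()
cv2.imwrite("pics/w6.png",cv2.resize(im[120:360,120:420],None,fx=2.5,fy=2.5))
E
```

```text
(no output)
```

View pics/w6.png

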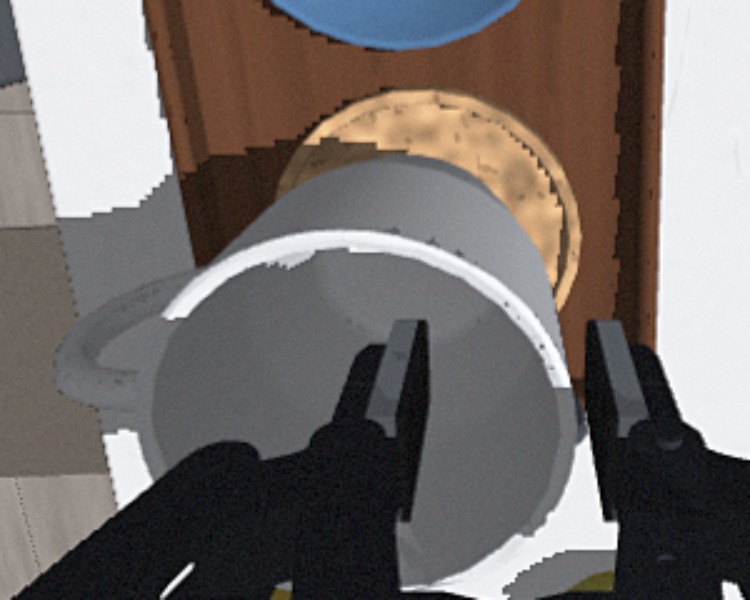

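step_arm(
  motion=[
    [0.6,[0,0,-15],0],
    [0.6,[0,0,-30],0],
    [0.6,[0,0,-40],0],
    [0,[0,0,-30],0],
    [0,[-12,22,0],0],
    [0,[-18,34,0],0],
    [0,[-18,34,0],0],
    [0,[-18,34,0],0],
  ],
)

```text
time: 12.48
tool_pos: [0.4155, -0.2289, 0.189]
tool_rot: [[1.0, 0.002, 0.001], [0.002, -1.0, -0.001], [0.001, 0.001, -1.0]]
wrist_force: [0.5, 0.1, 0.6]
gripper_width: 1.001
```

step_arm(
  motion=[
    [0,[-17,34,0],0.1],
    [0,[0,0,0],0.16],
    [0,[0,0,0],0.16],
    [0,[0,0,0],0.16],
    [0,[0,0,0],0.158],
    [0,[0,0,0],0],
    [0,[0,0,0],0],
  ],
)

```text
time: 13.35
tool_pos: [0.3991, -0.2619, 0.1884]
tool_rot: [[0.743, -0.669, 0.0], [-0.669, -0.743, -0.001], [0.001, 0.0, -1.0]]
wrist_force: [0.2, 0.2, -0.4]
gripper_width: 1.0
```

```bash
python3 go.py .3986 -.2616 .15 -42.3; python3 - <<'E'
from h import *
d=snapshot("wrist"); cv2.imwrite("pics/w7.png",d["pixels"][...,::-1])
m,cs=blobs(d,(20,90,60),(36,255,255))
for c in cs[:2]:
  r=cv2.fitEllipse(c); a=np.deg2rad(r[2]); 
  P=[onz(d,(r[0][0]+s*r[1][1]/2*np.sin(a),r[0][1]-s*r[1][1]/2*np.cos(a)),.029) for s in (-1,1)]
  v=P[1]-P[0]; print(np.round(r[0],1),np.round(r[1],1),r[2],np.round(onz(d,r[0],.029),4),np.linalg.norm(v),np.degrees(np.arctan2(v[1],v[0])))
d=snapshot("top"); crop(d,300,160,500,260,4,"t7.png")
E
```

```text
t 13.35 pos [ 0.3991 -0.2619  0.1884] jaw -42.0 tilt [ 0.0004 -0.0006] w 1.0
shift [-0.6  0.  38.4]
turn 0.005
[321.5 180.2] [52.4 70.8] 0.1185774952173233 [ 0.4017 -0.2582  0.029 ] 0.07759539938108359 47.8679162552048
[406.4  88. ] [41.  61.6] 47.845298767089844 [ 0.523  -0.2448  0.029 ] 0.05447238425983106 0.5579655674122803
```

View pics/w7.png

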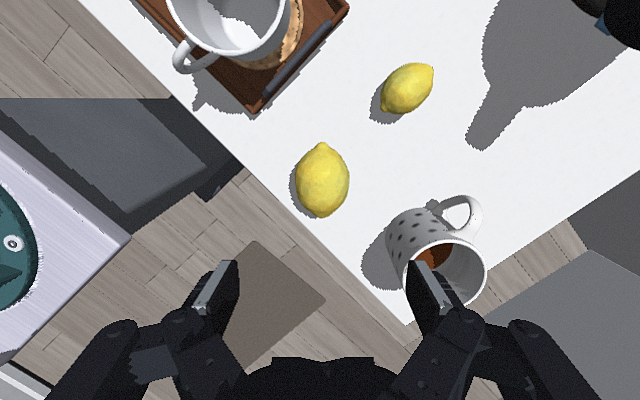

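View pics/t7.png

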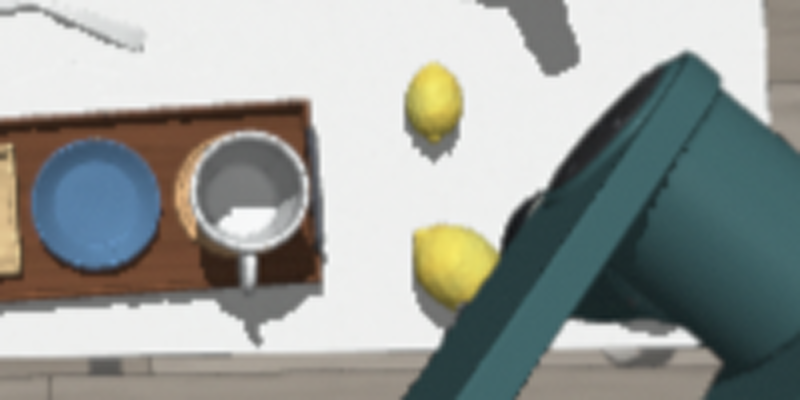

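step_arm(
  motion=[
    [0,[0,-2,30],0],
    [0,[0,0,40],0],
    [0,[0,0,40],0],
    [0,[0,0,30],0],
    [0,[0,0,22],0],
    [0,[0,0,14],0],
    [0,[0,0,0],0],
  ],
)

```text
time: 14.32
tool_pos: [0.3999, -0.2601, 0.0112]
tool_rot: [[0.742, -0.671, -0.001], [-0.671, -0.742, 0.001], [-0.002, 0.0, -1.0]]
wrist_force: [-0.3, -0.3, -0.9]
gripper_width: 1.001
```

step_arm(
  motion=[
    [1,[0,0,0],0],
    [1,[0,0,0],0],
    [1,[0,0,0],0],
    [1,[0,0,0],0],
    [1,[0,0,0],0],
    [1,[0,0,0],0],
  ],
)

```text
time: 15.08
tool_pos: [0.401, -0.261, 0.0134]
tool_rot: [[0.741, -0.671, 0.002], [-0.671, -0.741, -0.002], [0.002, 0.0, -1.0]]
wrist_force: [-0.7, 0.8, 9.5]
gripper_width: 0.639
```

step_arm(
  motion=[
    [1,[0,0,-10],0],
    [1,[0,0,-20],0],
    [1,[0,0,-35],0],
    [1,[0,0,-35],0],
    [1,[0,0,-35],0],
    [1,[0,0,-35],0],
    [1,[0,0,-15],0],
    [1,[0,0,0],0],
  ],
)

```text
time: 16.08
tool_pos: [0.4007, -0.2608, 0.1977]
tool_rot: [[0.741, -0.671, 0.002], [-0.671, -0.741, -0.002], [0.002, 0.0, -1.0]]
wrist_force: [-0.7, 0.2, -1.0]
gripper_width: 0.634
```

```bash
python3 go.py .4505 .0012 .2 0; python3 - <<'E'
from h import *
d=snapshot("wrist"); cv2.imwrite("pics/w8.png",d["pixels"][...,::-1])
E
```

```text
t 16.07 pos [ 0.4007 -0.2608  0.1977] jaw -42.2 tilt [ 0.0017 -0.0016] w 0.634
shift [-138.9 -227.6   -2.7]
turn -0.736
```

View pics/w8.png

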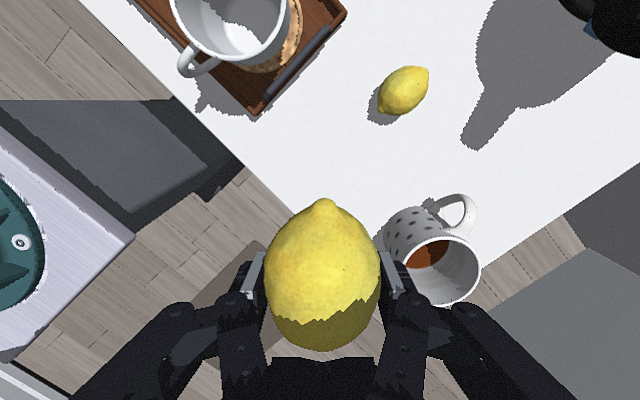

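step_arm(
  motion=[
    [1,[-12,-20,0],0],
    [1,[-21,-34,0],0],
    [1,[-21,-34,0],0],
    [1,[-21,-34,0],0],
    [1,[-21,-34,0],0],
    [1,[-21,-34,0],0],
    [1,[-14,-25,0],0],
    [1,[-8,-13,0],0],
  ],
)

```text
time: 17.12
tool_pos: [0.4494, 0.0033, 0.1953]
tool_rot: [[0.742, -0.67, -0.003], [-0.67, -0.742, 0.0], [-0.003, 0.002, -1.0]]
wrist_force: [0.3, 1.2, -0.7]
gripper_width: 0.63
```

step_arm(
  motion=[
    [1,[0,0,0],-0.14],
    [1,[0,0,0],-0.15],
    [1,[0,0,0],-0.15],
    [1,[0,0,0],-0.15],
    [1,[0,0,0],-0.146],
    [1,[0,0,0],0],
    [1,[0,0,0],0],
  ],
)

```text
time: 18.0
tool_pos: [0.45, 0.0017, 0.1963]
tool_rot: [[1.0, -0.003, -0.001], [-0.003, -1.0, -0.0], [-0.001, 0.0, -1.0]]
wrist_force: [-0.5, 0.5, -1.2]
gripper_width: 0.637
```

```bash
python3 go.py .4505 .0012 .1 0; python3 - <<'E'
from h import *
d=snapshot("wrist"); cv2.imwrite("pics/w9.png",d["pixels"][...,::-1])
m,cs=blobs(d,(95,80,60),(125,255,255),None,200)
for c in cs[:2]:
    h=cv2.convexHull(c)[:,0]; print(cv2.contourArea(c),circ([onz(d,u,.02) for u in h]),proj(d,(.4505,.0012,.02)))
E
```

```text
t 18.0 pos [0.45   0.0017 0.1963] jaw -0.2 tilt [-0.0011 -0.0001] w 0.637
shift [ 0.6  0.4 96.3]
turn -0.003
4848.0 (array([0.4537021 , 0.00418405, 0.04721398]), np.float64(0.0001843788116146121)) [322.07443703 180.24423887]
1063.0 (array([0.11192961, 0.03178687, 0.03085768]), np.float64(0.003242800255003387)) [322.07443703 180.24423887]
```

View pics/w9.png

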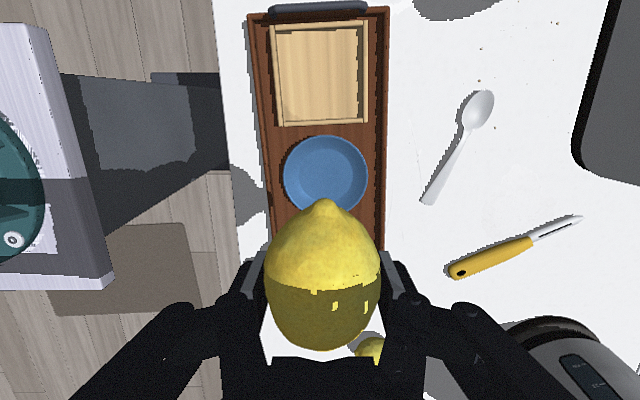

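step_arm(
  motion=[
    [1,[2,-1,25],0],
    [1,[0,0,40],0],
    [1,[0,0,40],0],
    [1,[0,0,35],0],
    [1,[0,0,20],0],
    [1,[0,0,9],0],
    [1,[0,0,0],0],
  ],
)

```text
time: 18.92
tool_pos: [0.4523, 0.0028, 0.0276]
tool_rot: [[1.0, -0.001, -0.001], [-0.001, -1.0, -0.0], [-0.001, 0.0, -1.0]]
wrist_force: [0.8, 0.1, -1.2]
gripper_width: 0.638
```

step_arm(
  motion=[
    [1,[0,0,2],0],
    [1,[0,0,1.5],0],
    [1,[0,0,0],0],
  ],
)

```text
time: 19.3
tool_pos: [0.4526, 0.0028, 0.0247]
tool_rot: [[1.0, -0.0, 0.001], [-0.0, -1.0, -0.0], [0.001, 0.0, -1.0]]
wrist_force: [0.1, 0.0, -1.2]
gripper_width: 0.633
```

step_arm(
  motion=[
    [1,[0,0,1.5],0],
    [1,[0,0,0],0],
  ],
)

```text
time: 19.55
tool_pos: [0.4527, 0.0028, 0.0234]
tool_rot: [[1.0, 0.0, 0.001], [0.0, -1.0, -0.0], [0.001, 0.0, -1.0]]
wrist_force: [-1.7, 0.5, 8.0]
gripper_width: 0.633
```

Contact, so I release slowly and lift.

step_arm(
  motion=[
    [0.33,[0,0,0],0],
    [0.3,[0,0,0],0],
    [0.27,[0,0,0],0],
    [0.2,[0,0,0],0],
    [0.1,[0,0,0],0],
    [0,[0,0,0],0],
    [0,[0,0,0],0],
    [0,[0,0,-10],0],
  ],
)

```text
time: 20.55
tool_pos: [0.4517, 0.0029, 0.0327]
tool_rot: [[1.0, -0.0, -0.002], [-0.0, -1.0, 0.0], [-0.002, -0.0, -1.0]]
wrist_force: [1.3, -0.2, 0.4]
gripper_width: 0.997
```

step_arm(
  motion=[
    [0,[0,0,-20],0],
    [0,[0,0,-35],0],
    [0,[0,0,-40],0],
    [0,[0,0,-40],0],
    [0,[0,0,-40],0],
    [0,[0,0,0],0],
  ],
)

```text
time: 21.3
tool_pos: [0.4547, 0.0026, 0.2114]
tool_rot: [[1.0, 0.0, 0.007], [0.0, -1.0, -0.001], [0.007, 0.001, -1.0]]
wrist_force: [0.2, -0.8, -1.1]
gripper_width: 0.997
```

```bash
python3 go.py .4388 .392 .24 118; python3 - <<'E'
from h import *
d=snapshot("wrist"); cv2.imwrite("pics/w10.png",d["pixels"][...,::-1])
E
```

```text
t 21.3 pos [0.4547 0.0026 0.2114] jaw 0.0 tilt [ 0.0074 -0.0012] w 0.997
shift [ -15.6 -389.4  -29.1]
turn -2.059
```

View pics/w10.png

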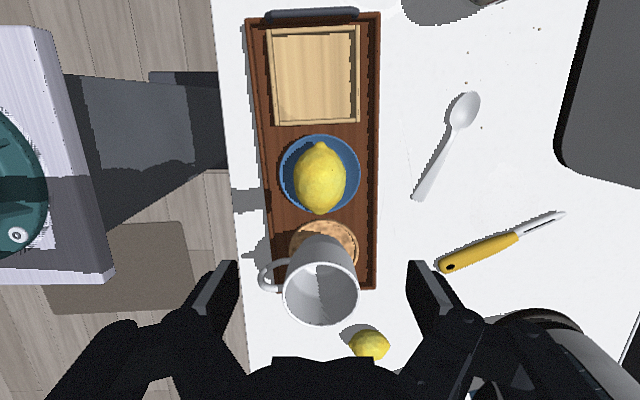

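step_arm(
  motion=[
    [0,[-1.5,-25,0],0],
    [0,[-2,-45,0],0],
    [0,[-2,-48,0],0],
    [0,[-2,-48,0],0],
    [0,[-2,-48,0],0],
    [0,[-2,-48,0],0],
    [0,[-2,-48,0],0],
    [0,[-2,-40,0],0],
  ],
)

```text
time: 22.35
tool_pos: [0.4355, 0.3541, 0.2062]
tool_rot: [[1.0, 0.001, -0.002], [0.001, -1.0, -0.002], [-0.002, 0.002, -1.0]]
wrist_force: [0.3, -0.0, 0.2]
gripper_width: 1.0
```

step_arm(
  motion=[
    [0,[0,-28,0],0],
    [0,[0,-13,0],0],
    [0,[0,0,0],0],
  ],
)

```text
time: 22.72
tool_pos: [0.4363, 0.3936, 0.2068]
tool_rot: [[1.0, 0.001, -0.001], [0.001, -1.0, -0.001], [-0.001, 0.001, -1.0]]
wrist_force: [0.4, -0.0, -0.6]
gripper_width: 0.995
```

```bash
python3 go.py .439 .394 .096 0; python3 - <<'E'
from h import *
d=snapshot("wrist"); cv2.imwrite("pics/w11.png",d["pixels"][...,::-1])
hsv=cv2.cvtColor(d["pixels"],cv2.COLOR_RGB2HSV)
m,cs=blobs(d,(0,170,150),(8,255,255),(240,150,400,330),100)
c=cs[0]; h=cv2.convexHull(c)[:,0]; print(cv2.contourArea(c),circ([onz(d,u,.13) for u in h]), cv2.fitEllipse(h), proj(d,(.439,.394,.13)))
E
```

```text
t 22.73 pos [0.4363 0.3936 0.2068] jaw 0.1 tilt [-0.0014 -0.0014] w 0.995
shift [  2.8  -0.5 110.8]
turn 0.001
2053.0 (array([0.44175064, 0.39530639, 0.02459729]), np.float64(0.00018981279726452749)) ((328.2703857421875, 209.21353149414062), (57.40989303588867, 61.824832916259766), 94.37991333007812) [324.69273138 211.80151888]
```

View pics/w11.png

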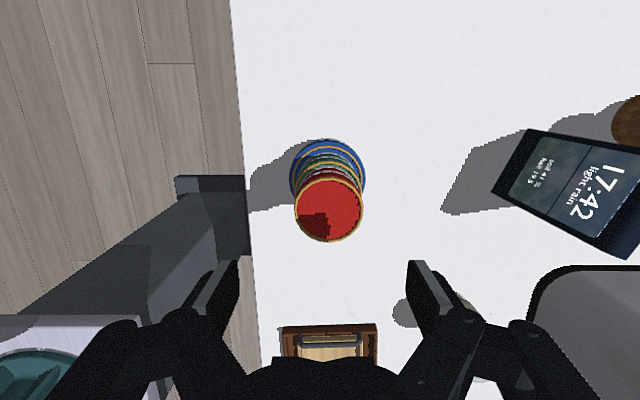

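step_arm(
  motion=[
    [0,[4,-1,15],0],
    [0,[0,0,20],0],
    [0,[0,0,20],0],
    [0,[0,0,10],0],
    [0,[0,0,0],0],
  ],
)

```text
time: 23.4
tool_pos: [0.4405, 0.3939, 0.1418]
tool_rot: [[1.0, -0.001, -0.002], [-0.001, -1.0, -0.001], [-0.002, 0.001, -1.0]]
wrist_force: [0.2, -0.1, 1.0]
gripper_width: 0.998
```

```bash
python3 go.py .4405 .3947 .096 0; python3 - <<'E'
from h import *
d=snapshot("wrist"); cv2.imwrite("pics/w12.png",d["pixels"][...,::-1])
m,cs=blobs(d,(0,170,110),(8,255,255),(240,150,400,330),100)
c=cs[0]; h=cv2.convexHull(c)[:,0]; print(cv2.contourArea(c),circ([onz(d,u,.13) for u in h]), cv2.fitEllipse(h), proj(d,(.4405,.3947,.13)))
E
```

```text
t 23.4 pos [0.4405 0.3939 0.1418] jaw -0.0 tilt [-0.0017 -0.0014] w 0.998
shift [ 0.1 -0.9 45.8]
turn -0.001
1986.0 (array([0.44125491, 0.39587049, 0.02416127]), np.float64(0.0018884451596856346)) ((321.85308837890625, 232.7318572998047), (39.34426498413086, 83.0378189086914), 87.58921813964844) [320.90962892 251.30447873]
```

View pics/w12.png

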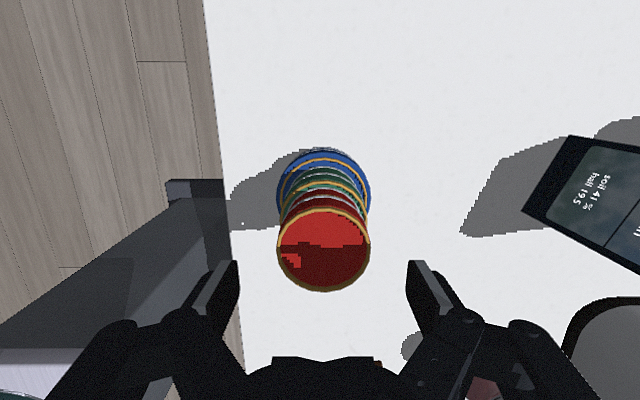

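step_arm(
  motion=[
    [0,[0.3,-1,18],0],
    [0,[0,0,18],0],
    [0,[0,0,10],0],
    [0,[0,0,0],0],
    [0.2,[0,0,0],0],
    [0.3,[0,0,0],0],
    [1,[0,0,0],0],
    [1,[0,0,0],0],
  ],
)

```text
time: 24.45
tool_pos: [0.4417, 0.3964, 0.0977]
tool_rot: [[1.0, 0.0, 0.001], [0.0, -1.0, 0.001], [0.001, -0.001, -1.0]]
wrist_force: [-1.3, -0.6, 5.5]
gripper_width: 0.629
```

step_arm(
  motion=[
    [1,[0,0,0],0],
    [1,[0,0,0],0],
    [1,[0,0,0],0],
  ],
)

```text
time: 24.82
tool_pos: [0.4417, 0.3964, 0.0977]
tool_rot: [[1.0, 0.0, 0.001], [0.0, -1.0, 0.001], [0.001, -0.001, -1.0]]
wrist_force: [-1.2, 0.4, 5.4]
gripper_width: 0.632
```

step_arm(
  motion=[
    [1,[0,0,-4],0],
    [1,[0,0,-8],0],
    [1,[0,0,-15],0],
    [1,[0,0,-20],0],
    [1,[0,0,-25],0],
    [1,[0,0,0],0],
  ],
)

```text
time: 25.58
tool_pos: [0.4427, 0.397, 0.1715]
tool_rot: [[1.0, 0.0, 0.004], [0.0, -1.0, 0.003], [0.004, -0.003, -1.0]]
wrist_force: [1.1, 0.8, -1.8]
gripper_width: 0.626
```

```bash
python3 go.py .442 .265 .15 0; python3 - <<'E'
from h import *
d=snapshot("wrist"); cv2.imwrite("pics/w13.png",d["pixels"][...,::-1])
E
```

```text
t 25.57 pos [0.4427 0.397  0.1715] jaw 0.0 tilt [0.0043 0.003 ] w 0.626
shift [ -0.8 132.1  21.1]
turn 0.0
```

View pics/w13.png

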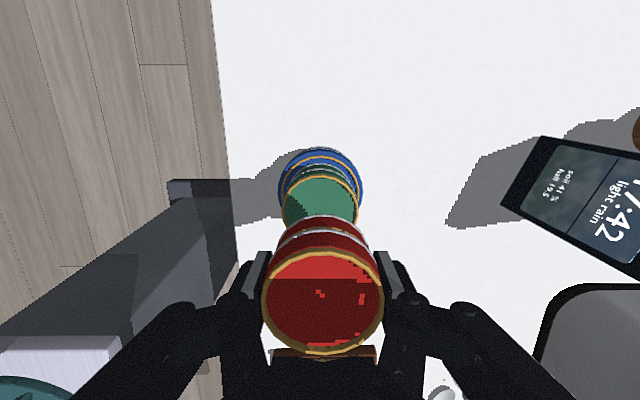

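Red is off and green stays seated. I'll move red aside and set it down at (0.442, 0.265).

step_arm(
  motion=[
    [1,[0,18,0],0],
    [1,[0,30,0],0],
    [1,[0,35,0],0],
    [1,[0,30,20],0],
    [1,[0,19,30],0],
    [1,[0,0,40],0],
    [1,[0,0,35],0],
    [1,[0,0,20],0],
  ],
)

```text
time: 26.62
tool_pos: [0.4389, 0.2617, 0.0213]
tool_rot: [[1.0, -0.0, -0.004], [-0.0, -1.0, -0.002], [-0.004, 0.002, -1.0]]
wrist_force: [-0.3, 0.3, -1.1]
gripper_width: 0.629
```

step_arm(
  motion=[
    [1,[0,0,8],0],
    [1,[0,0,4],0],
    [1,[0,0,2],0],
    [1,[0,0,0],0],
  ],
)

```text
time: 27.12
tool_pos: [0.4416, 0.264, 0.0103]
tool_rot: [[1.0, 0.0, 0.001], [0.0, -1.0, 0.0], [0.001, -0.0, -1.0]]
wrist_force: [0.5, 0.4, -2.0]
gripper_width: 0.626
```

step_arm(
  motion=[
    [1,[0,0,1],0],
    [1,[0,0,0],0],
  ],
)

```text
time: 27.38
tool_pos: [0.4417, 0.2641, 0.0097]
tool_rot: [[1.0, 0.0, 0.001], [0.0, -1.0, 0.0], [0.001, -0.0, -1.0]]
wrist_force: [-1.1, -1.3, 5.3]
gripper_width: 0.625
```

step_arm(
  motion=[
    [0.33,[0,0,0],0],
    [0.25,[0,0,0],0],
    [0.1,[0,0,0],0],
    [0,[0,0,0],0],
    [0,[0,0,-10],0],
    [0,[0,0,-35],0],
    [0,[0,0,-40],0],
    [0,[0,0,-40],0],
  ],
)

```text
time: 28.38
tool_pos: [0.441, 0.2638, 0.1356]
tool_rot: [[1.0, -0.0, 0.0], [-0.0, -1.0, -0.0], [0.0, 0.0, -1.0]]
wrist_force: [1.0, 0.2, -0.4]
gripper_width: 0.997
```

step_arm(
  motion=[
    [0,[0,-18,-5],0],
    [0,[0,-36,0],0],
    [0,[0,-40,0],0],
    [0,[0,-28,0],0],
    [0,[0,-10,0],0],
    [0,[0,0,0],0],
  ],
)

```text
time: 29.12
tool_pos: [0.4406, 0.3959, 0.1382]
tool_rot: [[1.0, 0.001, -0.001], [0.001, -1.0, -0.001], [-0.001, 0.001, -1.0]]
wrist_force: [-0.1, -0.9, -0.3]
gripper_width: 1.001
```

```bash
python3 go.py .4415 .396 .053 0; python3 - <<'E'
from h import *
d=snapshot("wrist"); cv2.imwrite("pics/w14.png",d["pixels"][...,::-1])
m,cs=blobs(d,(60,80,50),(90,255,255),(240,150,400,330),100)
c=cs[0]; h=cv2.convexHull(c)[:,0]; print(cv2.contourArea(c),circ([onz(d,u,.088) for u in h]))
E
```

```text
t 29.12 pos [0.4406 0.3959 0.1382] jaw 0.1 tilt [-0.0009 -0.001 ] w 1.001
shift [ 1.  -0.1 85.2]
turn 0.001
4469.0 (array([0.44160008, 0.3954224 , 0.02868327]), np.float64(0.00022880059019231332))
```

View pics/w14.png

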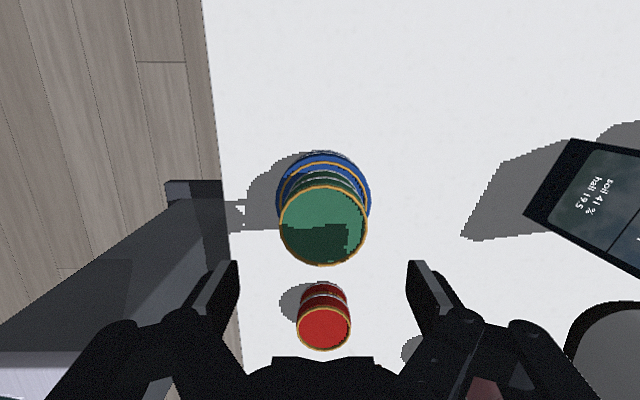

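step_arm(
  motion=[
    [0,[0.7,0,20],0],
    [0,[0,0,30],0],
    [0,[0,0,22],0],
    [0,[0,0,12],0],
    [0,[0,0,0],0],
    [0.15,[0,0,0],0],
    [0.2,[0,0,0],0],
    [1,[0,0,0],0],
  ],
)

```text
time: 30.18
tool_pos: [0.4424, 0.3963, 0.056]
tool_rot: [[1.0, 0.0, 0.001], [0.0, -1.0, 0.001], [0.001, -0.001, -1.0]]
wrist_force: [-0.0, -0.5, 5.7]
gripper_width: 0.719
```

step_arm(
  motion=[
    [1,[0,0,0],0],
    [1,[0,0,0],0],
    [1,[0,0,0],0],
    [1,[0,0,0],0],
  ],
)

```text
time: 30.68
tool_pos: [0.4424, 0.3963, 0.056]
tool_rot: [[1.0, 0.0, 0.001], [0.0, -1.0, 0.001], [0.001, -0.001, -1.0]]
wrist_force: [-0.9, -1.0, 5.8]
gripper_width: 0.721
```

step_arm(
  motion=[
    [1,[0,0,-4],0],
    [1,[0,0,-8],0],
    [1,[0,0,-15],0],
    [1,[0,0,-25],0],
    [1,[0,0,-30],0],
    [1,[0,0,-30],0],
    [1,[0,0,0],0],
  ],
)

```text
time: 31.55
tool_pos: [0.4437, 0.3972, 0.1701]
tool_rot: [[1.0, 0.0, 0.005], [0.0, -1.0, 0.004], [0.005, -0.004, -1.0]]
wrist_force: [-0.5, 0.1, -2.0]
gripper_width: 0.723
```

```bash
python3 go.py .4465 .107 .15 -2.7; python3 - <<'E'
from h import *
d=snapshot("wrist"); cv2.imwrite("pics/w15.png",d["pixels"][...,::-1])
E
```

```text
t 31.55 pos [0.4437 0.3972 0.1701] jaw 0.0 tilt [0.0052 0.0036] w 0.723
shift [  2.7 290.3  19. ]
turn 0.047
```

View pics/w15.png

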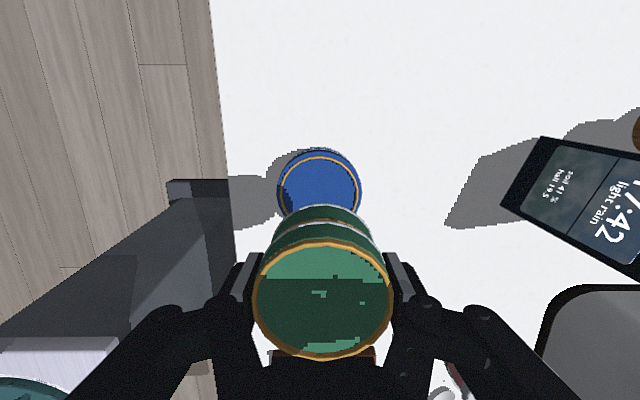

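step_arm(
  motion=[
    [1,[0,20,0],0],
    [1,[0,36,0],0],
    [1,[0,40,0],0],
    [1,[0.5,40,0],0],
    [1,[0.5,40,0],0],
    [1,[0.5,40,0],0],
    [1,[0.5,36,0],0],
    [1,[0.5,25,0],0],
  ],
)

```text
time: 32.6
tool_pos: [0.4423, 0.1164, 0.1655]
tool_rot: [[1.0, -0.001, -0.003], [-0.001, -1.0, -0.001], [-0.003, 0.001, -1.0]]
wrist_force: [0.9, 0.5, -3.7]
gripper_width: 0.725
```

step_arm(
  motion=[
    [1,[0,12,0],0],
    [1,[0,0,10],0],
    [1,[0,0,0],0],
  ],
)

```text
time: 32.98
tool_pos: [0.4432, 0.1073, 0.1556]
tool_rot: [[1.0, 0.0, -0.003], [0.0, -1.0, 0.0], [-0.003, -0.0, -1.0]]
wrist_force: [0.6, 0.9, -2.2]
gripper_width: 0.719
```

```bash
python3 go.py .447 .1075 .15 0; python3 - <<'E'
from h import *
d=snapshot("wrist"); cv2.imwrite("pics/w16.png",d["pixels"][...,::-1])
E
```

```text
t 32.98 pos [0.4432 0.1073 0.1556] jaw 0.0 tilt [-0.0026  0.    ] w 0.719
shift [ 3.8 -0.2  5.6]
turn 0.0
```

View pics/w16.png

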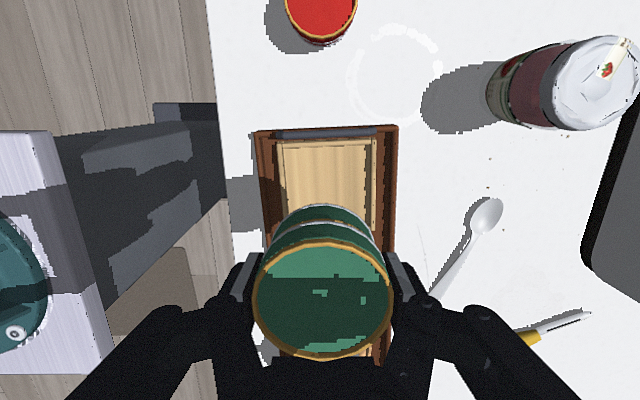

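```bash
python3 - <<'E'
from h import *
d=snapshot("wrist"); crop(d,240,110,420,260,4,"w16c.png")
for u in ((277,140),(377,138)): print(onz(d,u,.021))
E
```

```text
[0.40207919 0.15682587 0.021     ]
[0.49492817 0.15877926 0.021     ]
```

View pics/w16c.png

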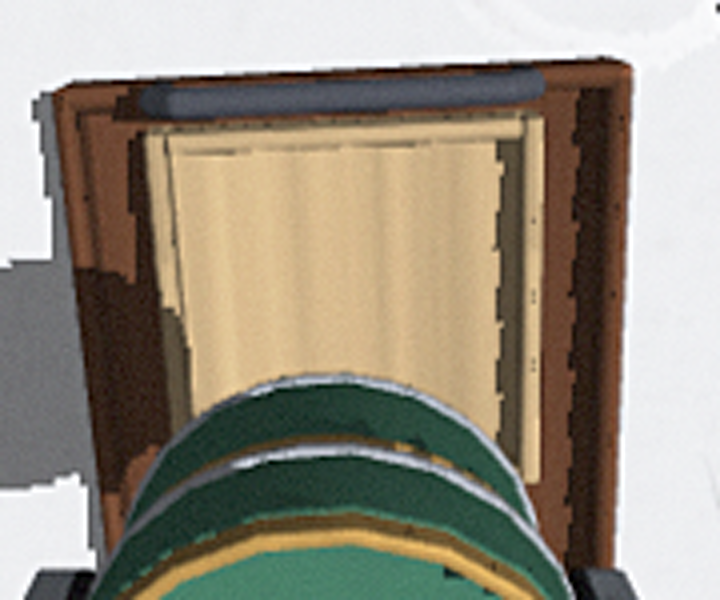

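step_arm(
  motion=[
    [1,[4.5,-0.7,15],0],
    [1,[0,0,30],0],
    [1,[0,0,35],0],
    [1,[0,0,25],0],
    [1,[0,0,12],0],
    [1,[0,0,6],0],
    [1,[0,0,0],0],
  ],
)

```text
time: 33.95
tool_pos: [0.4492, 0.1077, 0.0338]
tool_rot: [[1.0, 0.0, 0.0], [0.0, -1.0, -0.0], [0.0, 0.0, -1.0]]
wrist_force: [1.0, -0.5, -2.8]
gripper_width: 0.721
```

```bash
python3 go.py .448 .108 .027 0; python3 - <<'E'
from h import *
d=snapshot("wrist"); crop(d,220,110,430,260,3.5,"w17.png")
E
```

```text
t 33.95 pos [0.4492 0.1077 0.0338] jaw 0.0 tilt [ 0.0002 -0.0001] w 0.721
shift [-1.2 -0.3  6.8]
turn 0.0
```

View pics/w17.png

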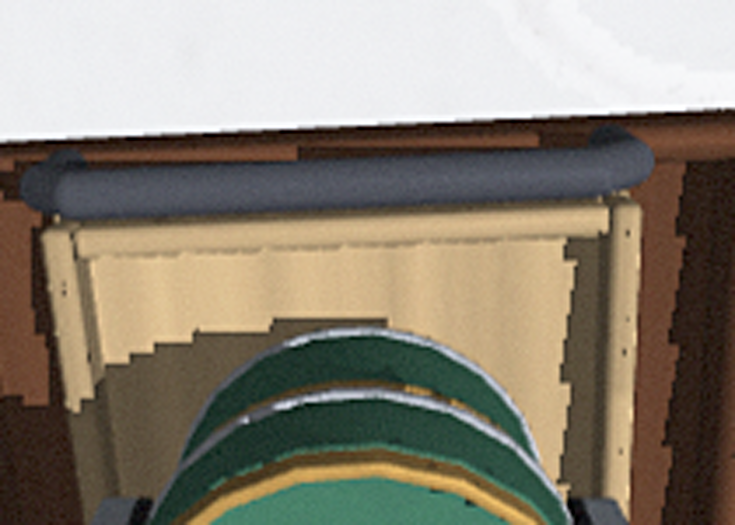

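step_arm(
  motion=[
    [1,[-0.5,0,3.5],0],
    [1,[0,0,2],0],
    [1,[0,0,0],0],
  ],
)

```text
time: 34.38
tool_pos: [0.4484, 0.1076, 0.0284]
tool_rot: [[1.0, 0.0, 0.0], [0.0, -1.0, -0.0], [0.0, 0.0, -1.0]]
wrist_force: [0.2, -0.8, -1.7]
gripper_width: 0.721
```

step_arm(
  motion=[
    [1,[0,0,1.5],0],
    [1,[0,0,0],0],
  ],
)

```text
time: 34.62
tool_pos: [0.4486, 0.1075, 0.027]
tool_rot: [[1.0, 0.0, 0.0], [0.0, -1.0, -0.0], [0.0, 0.0, -1.0]]
wrist_force: [-0.4, 0.1, 1.4]
gripper_width: 0.72
```

step_arm(
  motion=[
    [1,[0,0,0.5],0],
    [0.25,[0,0,0],0],
    [0.2,[0,0,0],0],
    [0.1,[0,0,0],0],
    [0,[0,0,0],0],
    [0,[0,0,0],0],
    [0,[0,0,-10],0],
    [0,[0,0,-25],0],
  ],
)

```text
time: 35.62
tool_pos: [0.4475, 0.1075, 0.0614]
tool_rot: [[1.0, -0.0, -0.002], [-0.0, -1.0, -0.0], [-0.002, 0.0, -1.0]]
wrist_force: [0.7, -1.0, 0.2]
gripper_width: 1.002
```

step_arm(
  motion=[
    [0,[0,0,-40],0],
    [0,[0,-20,-40],0],
    [0,[-1,-36,0],0],
    [0,[-1,-40,0],0],
    [0,[-1,-35,0],0],
    [0,[-1,-18,0],0],
    [0,[-2,-7,0],0],
    [0,[0,0,0],0],
  ],
)

```text
time: 36.62
tool_pos: [0.442, 0.2631, 0.1412]
tool_rot: [[1.0, 0.0, -0.001], [0.0, -1.0, -0.001], [-0.001, 0.001, -1.0]]
wrist_force: [-0.6, -0.1, 0.5]
gripper_width: 1.002
```

```bash
python3 go.py .4417 .2641 .0097 0; python3 - <<'E'
from h import *
d=snapshot("wrist"); cv2.imwrite("pics/w18.png",d["pixels"][...,::-1])
E
```

```text
t 36.62 pos [0.442  0.2631 0.1412] jaw 0.0 tilt [-0.0006 -0.0007] w 1.002
shift [ -0.2  -1.1 131.5]
turn 0.0
```

View pics/w18.png

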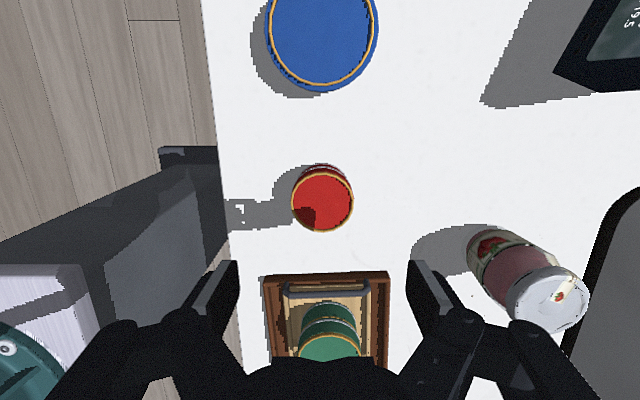

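step_arm(
  motion=[
    [0,[0,-1,25],0],
    [0,[0,0,40],0],
    [0,[0,0,35],0],
    [0,[0,0,20],0],
    [0,[0,0,11],0],
    [0,[0,0,0],0],
    [0.2,[0,0,0],0],
    [0.3,[0,0,0],0],
  ],
)

```text
time: 37.67
tool_pos: [0.443, 0.2648, 0.0112]
tool_rot: [[1.0, 0.0, 0.002], [0.0, -1.0, 0.001], [0.002, -0.001, -1.0]]
wrist_force: [-0.8, 0.2, 0.7]
gripper_width: 0.699
```

step_arm(
  motion=[
    [1,[0,0,0],0],
    [1,[0,0,0],0],
    [1,[0,0,0],0],
    [1,[0,0,0],0],
  ],
)

```text
time: 38.17
tool_pos: [0.4429, 0.2648, 0.0114]
tool_rot: [[1.0, 0.0, 0.001], [0.0, -1.0, 0.0], [0.001, -0.0, -1.0]]
wrist_force: [-0.6, -0.5, 6.7]
gripper_width: 0.626
```

step_arm(
  motion=[
    [1,[0,0,-8],0],
    [1,[0,0,-20],0],
    [1,[0,0,-35],0],
    [1,[0,0,-35],0],
    [1,[0,0,-20],0],
    [1,[0,-20,0],0],
    [1,[0,-20,0],0],
    [1,[0,0,0],0],
  ],
)

```text
time: 39.17
tool_pos: [0.4419, 0.3064, 0.1274]
tool_rot: [[1.0, 0.002, -0.001], [0.002, -1.0, -0.0], [-0.001, 0.0, -1.0]]
wrist_force: [-0.9, -0.3, -0.7]
gripper_width: 0.626
```

```bash
python3 go.py .4417 .396 .12 0; python3 - <<'E'
from h import *
d=snapshot("wrist"); cv2.imwrite("pics/w19.png",d["pixels"][...,::-1])
m,cs=blobs(d,(100,120,60),(125,255,255),(200,60,440,260),100)
for c in cs[:3]:
  h=cv2.convexHull(c)[:,0]; print(cv2.boundingRect(c),cv2.contourArea(c),circ([onz(d,u,.040) for u in h]))
E
```

```text
t 39.17 pos [0.4419 0.3064 0.1274] jaw 0.1 tilt [-0.0009 -0.0002] w 0.626
shift [  0.  -89.6   7.3]
turn 0.002
(273, 60, 98, 83) 6637.5 (array([0.44176934, 0.39588063, 0.03563506]), np.float64(0.00010104686977901854))
(265, 60, 113, 90) 582.5 (array([0.44158617, 0.39593403, 0.04116457]), np.float64(0.00012034217416702639))
```

View pics/w19.png

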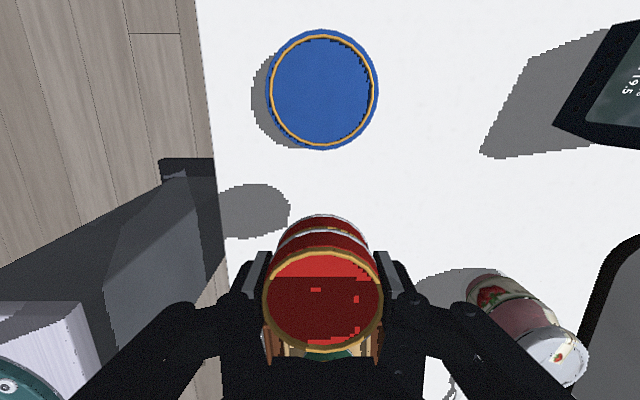

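step_arm(
  motion=[
    [1,[0,-20,0],0],
    [1,[0,-36,0],0],
    [1,[0,-25,0],0],
    [1,[0,-9,0],0],
    [1,[0,0,25],0],
    [1,[0,0,25],0],
    [1,[0,0,8],0],
    [1,[0,0,0],0],
  ],
)

```text
time: 40.22
tool_pos: [0.4421, 0.3941, 0.07]
tool_rot: [[1.0, -0.0, -0.001], [-0.0, -1.0, -0.001], [-0.001, 0.001, -1.0]]
wrist_force: [-0.3, 0.3, -1.4]
gripper_width: 0.627
```

```bash
python3 go.py .442 .397 .0515 0; python3 - <<'E'
from h import *
d=snapshot("wrist"); crop(d,220,120,430,330,3,"w20.png")
E
```

```text
t 40.23 pos [0.4421 0.3941 0.07  ] jaw -0.0 tilt [-0.0011 -0.001 ] w 0.627
shift [-0.1 -3.  18.4]
turn -0.0
```

View pics/w20.png

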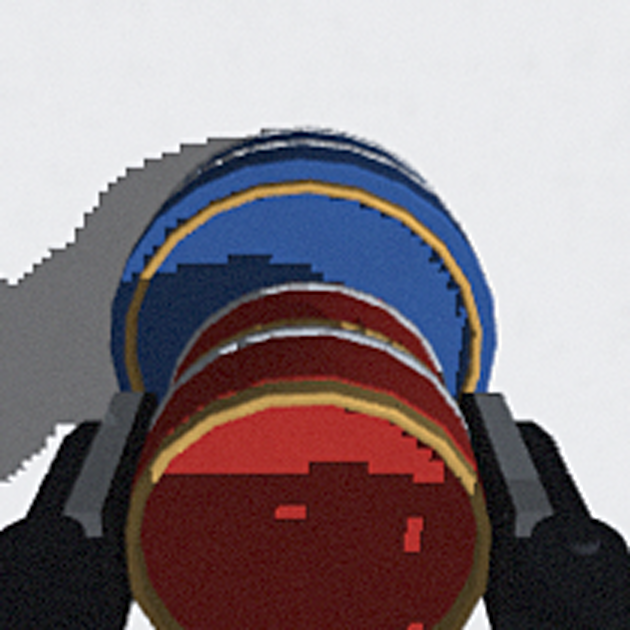

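step_arm(
  motion=[
    [1,[0,-2.5,0],0],
    [1,[0,0,10],0],
    [1,[0,0,5],0],
    [1,[0,0,2],0],
    [1,[0,0,0],0],
  ],
)

```text
time: 40.9
tool_pos: [0.4422, 0.3969, 0.053]
tool_rot: [[1.0, -0.0, -0.001], [-0.0, -1.0, -0.0], [-0.001, 0.0, -1.0]]
wrist_force: [0.2, 0.2, -1.6]
gripper_width: 0.626
```

step_arm(
  motion=[
    [1,[0,0,1.5],0],
    [1,[0,0,0],0],
  ],
)

```text
time: 41.15
tool_pos: [0.4424, 0.397, 0.0518]
tool_rot: [[1.0, -0.0, 0.0], [-0.0, -1.0, -0.0], [0.0, 0.0, -1.0]]
wrist_force: [0.2, -0.2, -1.2]
gripper_width: 0.62
```

```bash
python3 go.py .442 .397 .0515 0; python3 - <<'E'
from h import *
d=snapshot("wrist"); crop(d,220,120,430,330,3,"w21.png")
E
```

```text
t 41.15 pos [0.4424 0.397  0.0518] jaw -0.0 tilt [ 0.     -0.0001] w 0.62
shift [-0.4  0.   0.3]
turn -0.0
```

View pics/w21.png

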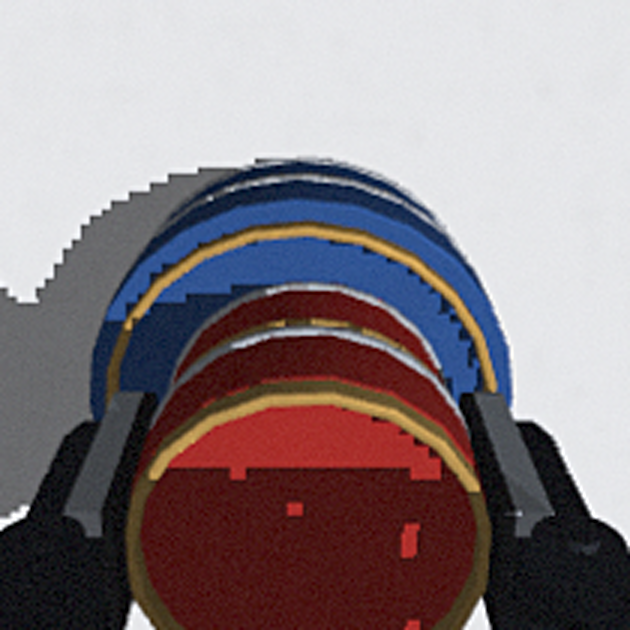

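```bash
python3 - <<'E'
from h import *
d=snapshot("wrist")
print("ring far outer",onz(d,(321.7,120+226/3),.044),"foot far",onz(d,(321.7,120+287/3),.042))
f=lambda x,y:(220+(x+.5)/3-.5,120+(y+.5)/3-.5)
print("ring",circ([onz(d,f(*p),.044) for p in [(303,226),(180,270),(430,270),(130,320),(475,325),(240,235),(370,237)]]))
print("foot",circ([onz(d,f(*p),.042) for p in [(303,285),(230,308),(370,303),(195,340),(415,335),(437,365),(178,372)]]))
E
```

```text
ring far outer [0.44290718 0.43383977 0.044     ] foot far [0.44290262 0.42129002 0.042     ]
ring (array([0.44222603, 0.39742448, 0.03650585]), np.float64(0.00019344145821488523))
foot (array([0.44319786, 0.39492655, 0.02655711]), np.float64(0.00023677128341964757))
```

step_arm(
  motion=[
    [1,[-1,-2.3,-0.5],0],
    [1,[0,0,0],0],
    [1,[0,0,1.7],0],
    [1,[0,0,0],0],
  ],
)

```text
time: 41.75
tool_pos: [0.4415, 0.3996, 0.0515]
tool_rot: [[1.0, 0.0, 0.0], [0.0, -1.0, 0.0], [0.0, -0.0, -1.0]]
wrist_force: [-2.4, -0.9, 5.9]
gripper_width: 0.625
```

Red has seated contact. Now I release and lift.

step_arm(
  motion=[
    [0.33,[0,0,0],0],
    [0.25,[0,0,0],0],
    [0.1,[0,0,0],0],
    [0,[0,0,0],0],
    [0,[0,0,0],0],
    [0,[0,0,-10],0],
    [0,[0,0,-30],0],
    [0,[0,0,-40],0],
  ],
)

```text
time: 42.75
tool_pos: [0.4407, 0.3989, 0.1312]
tool_rot: [[1.0, -0.0, -0.002], [-0.0, -1.0, -0.001], [-0.002, 0.001, -1.0]]
wrist_force: [0.5, 0.4, -0.4]
gripper_width: 1.001
```

step_arm(
  motion=[
    [0,[0,0,-40],0],
    [0,[0,0,-20],0],
    [0,[0,0,0],0],
  ],
)

```text
time: 43.12
tool_pos: [0.4425, 0.4003, 0.1931]
tool_rot: [[1.0, 0.0, 0.004], [0.0, -1.0, 0.003], [0.004, -0.003, -1.0]]
wrist_force: [-0.2, -0.6, -0.3]
gripper_width: 1.002
```

```bash
python3 - <<'E'
from h import *
d=snapshot("wrist"); crop(d,220,80,430,290,3,"w22.png")
E
```

```text
(no output)
```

View pics/w22.png

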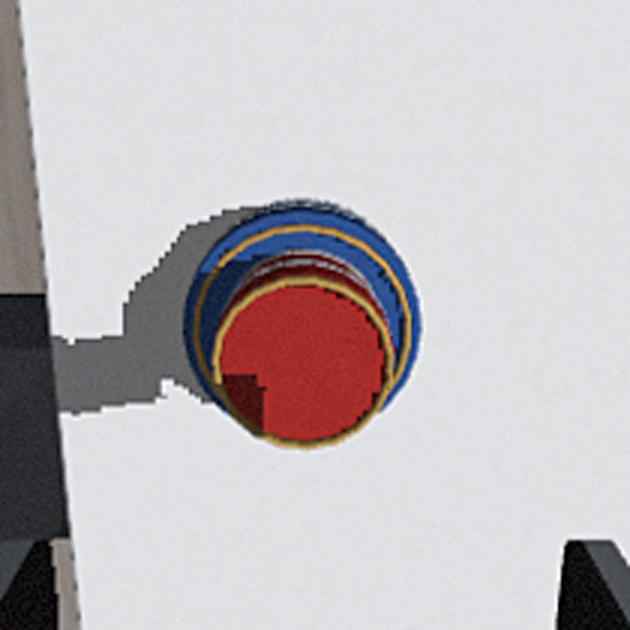

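```bash
python3 - <<'E'
from h import *
d=snapshot("top"); crop(d,150,150,500,260,2.2,"t22.png"); 
d2=snapshot("scene"); crop(d2,200,120,460,300,3,"s22.png")
E
```

```text
(no output)
```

View pics/t22.png

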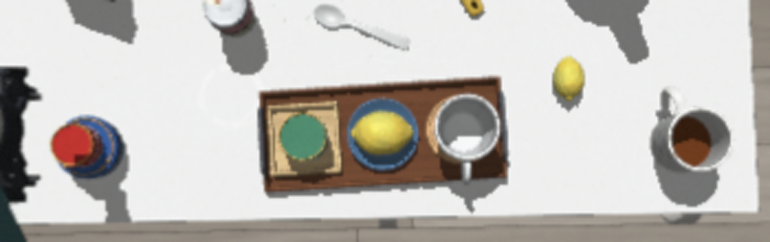

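View pics/s22.png

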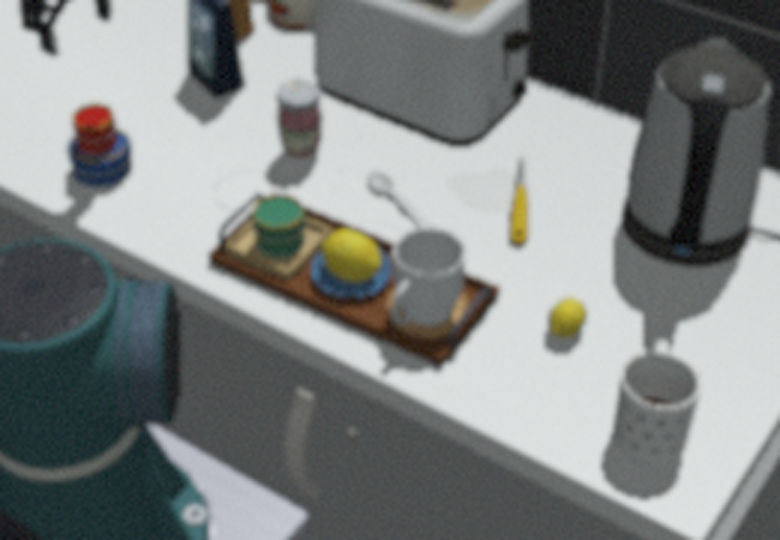

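```bash
python3 - <<'E'
from h import *
d=snapshot("top"); crop(d,335,185,390,240,12,"t23.png")
print(proj(d,(.455,-.1038,.1025)),proj(d,(.455,-.1038,.0105)))
E
```

```text
[361.34239574 206.28332885] [358.98537497 208.8270775 ]
```

View pics/t23.png

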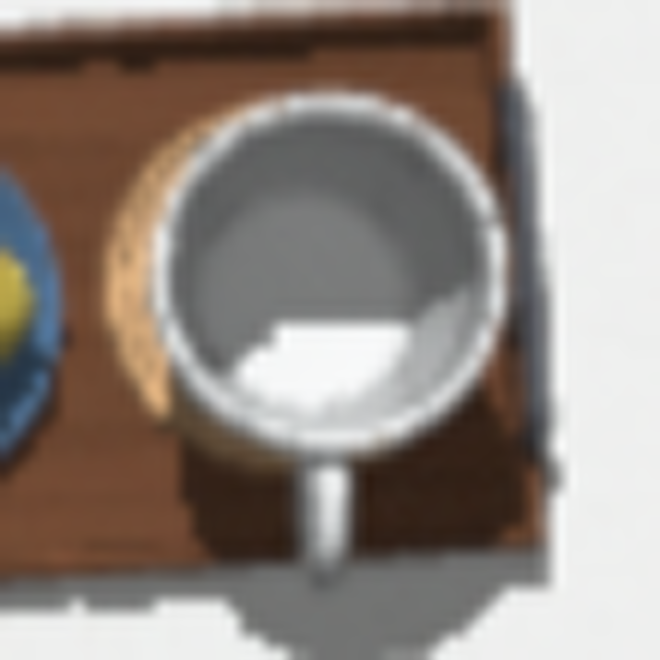

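```bash
python3 -c "
from station import *
s=read_state();print(s['time'],s['wrist_force'],s['gripper_width']);print(job_done())"
```

```text
43.325 [-0.53052843 -0.25978972 -0.11999041] 1.0000890764819603
the job is handed in; nothing more can be done
None
```

The tea tray is laid and the job is handed in, at about 43 s of the 141 s allowed.

I placed the white mug on the coaster, then the larger lemon in the dish. I then lifted the red tin off and set it aside, put the green tin in the box, and stacked the red tin back on the blue one.

**Last checks:** the wrist, top and scene pictures show the following:
- **Mug:** it stands upright inside the coaster's lip, about 5 mm off centre.
- **Lemon and green tin:** the lemon lies in the dish, and the green tin stands upright in the box.
- **Red tin:** it sits inside the blue tin's rim. Before its last set-down its foot measured about 2.5 mm off centre, and I shifted it by that amount. I looked at it afterwards but did not measure it again.
- **Left in place:** nothing touched the spotted mug or the smaller lemon, and neither looks moved. The blue tin was only touched through the stack.
- **Gripper:** it is open, clear of everything, and reads almost no force.

**Disagreement:** the wrist and top cameras differed by about 3 to 4 mm on the dish and box positions, and by up to 7 mm on the mug's starting position. I aimed between the two readings for the dish and box and confirmed each placing from the wrist camera and by contact. No check failed.

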